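# Load the air-drying manifold from a spring-lift tray dispenser

### The arm

A 6-joint arm with a two-finger parallel gripper is mounted at the origin on a cart in front of the work surface, level with it; the furniture and walls round the work are solid. World frame = base frame: x ahead of the robot, y to its left, z up, the work surface at z = 0. Lengths are in m, angles in rad, forces in N, time in s.
With the tool pointing down it reaches from about 0.25 to 0.775 m from the base axis. Payload 4 kg.
Tool frame: the origin (TCP) lies at the very end of the fingers, on their centre line; the grasp point (between the pads) lies 19 mm behind it; z points along the fingers, y is the line along which they close (so a half turn about z gives the same grasp; the last joint's range is limited). The gripper opens to 85 mm and grips with 20 to 120 N. Pads are 22 mm wide; open, the fingers measure 114 mm over their backs; the gripper's body (76 mm by 85 mm) begins 54 mm behind the grasp point. The pads swing forward as they close: fully open they stand 13 mm farther back than shut.
Start: joints at [1.234, 0.087, 1.371, -0, 1.684, -0.103], TCP at [0.127, 0.535, 0.231] pointing down, gripper open.
Joint ranges: [-3.1, 3.1], [-0.76, 2.03], [0.27, 2.55], [-1.08, 4.22], [0.17, 2.65], [-2.57, 2.57]. Speed limits (rad/s): [2.79, 2.79, 3.14, 3.14, 3.14, 3.14].

### API

Orientations are given as a rotation vector (axis times angle).
In Python, from cell import status, capture, get_calibration, job, recognise gives the robot as it stands.
- The arm moves only by the tool apply_moves, never from a script. Its argument "commands" is a list of rows, each a list of 4 numbers: the shift along the tool's x, y, z scaled (see below), then the turn about the tool's z scaled (see below). In form: [[dx, dy, dz, spin], ...]. A call has 1 to 12 rows; each row shifts and turns the commanded pose from where the row before left it, along the tool's axes as they then stand; what a row does not reach is not made up. The controller multiplies each number of a shift by 0.02 m and each number of a turn by 0.1 rad. A row lasts 1/12 s, in which the tool goes at most 41.7 mm and 7.16 degrees, less where a joint would pass 70% of its speed; a pose out of reach is approached as far as the arm can. A call with a number of a shift or a turn outside -1 to 1 is refused whole. A call with a gripper value outside its range is refused whole. "jaw" is the closure, from -1 (fully open) to 1 (shut), set as the call begins (left out, the last holds). The fingers move at their own pace and stop on an object; "squeeze" is the grip in N (left out, the last holds). Time passes only in rows, so rows that do not move let the fingers close. It gives the time, the measured TCP pose, the force, the opening and the grip force at its end, in the units of the state.
- status.get_state(): the state, without advancing time (a new reading comes with each control period).
- capture(name): name is "scene" or "side" or "wrist"; returns (picture, depth): 480x640x3 uint8, red, green, blue; 480x640 float32, m along the optical axis (not along the pixel's ray), 0 where there is no reading.
- get_calibration(name): a dict with "intrinsics" (3x3 intrinsics, pixels), "R" (3x3) and "t" (3): a world point X has camera coordinates R X + t; the wrist camera has in their place "tool_from_camera" (4x4, takes a point from camera to tool coordinates, whose origin is the TCP and whose axes are the flange's). Camera axes: x right, y down, z forward; pixel columns grow to the right and rows downward; lengths in m; the calibration is good to about 2 mm. A picture is of the moment at which its call begins: read the wrist's pose just before it. get_calibration takes no time and is no camera call.
- job.hand_in(): hands the job in; it is judged then, once.
Trained networks look in the newest picture that a camera, given by its name, has taken for a name from the list of things; names that differ only in an ending like _2 or _b are one class to them, and where a whole thing is asked for, a point or a joint stands for the part that bears it (a point fixed in the world has none). Each returns a list of dicts, best first, with "score" (0 to 1); they miss things now and then, are a little off and sometimes report something else, mostly with a low value. They report only what shows in the picture. A call takes as long as a camera call. They do not tell look-alikes from the thing itself.
- recognise(camera, query): "centre" ([x, y, z] in m, in world coordinates, good to about 4 mm: the middle of the surface that is visible of it).
The state is a dict: "time": time; "joint_positions": joint angles; "qvel": joint speeds; "joint_torque": joint torques, N m; "position": TCP position; "orientation": TCP orientation; "wrist_force": force on the tool from outside, world axes, zero at the start; "moment": the same for the moment, N m; "grip_width": opening from 0.0 (shut) to 1.0 (fully open); "grip_force": force on a finger pad.
Only numpy, scipy, OpenCV 4.12 (cv2) and the standard library are available. Lean on these libraries where they do the work, as an engineer would, in place of code of your own. Each camera call takes 0.05 s, during which the arm holds its last target. There are 200 camera calls.

### The job

Get the disinfected pieces on the counter (three or four of: elastic-chain spools, pink mixing dish, cream-lidded jar) ready to dry: first shut the air valve on the grey drying manifold, and while it is shut give each piece one tray of its own from the top of the spring-lift dispenser, set squarely on a blue-outlined place, with the piece standing level inside the tray's rim. When all are loaded, open the valve to the green 60 degree mark; leave spare trays in the dispenser and do not disturb the white-lidded jar and the purple bite block.

Things in the scene. Friction and masses are not known exactly. Their poses are not given: they have to be found in the camera images.
- manifold: Drying manifold: fixed grey slab 100 x 376 x 20 mm, long along its own y. Origin: centre of the underside, z up. On its top (z = 20 mm) four places outlined in blue, centres at y = +133, +59, -15 and -89 mm, and at y = -155 mm the air valve. Places are 74 mm apart, so fingers have more room in front and behind (along x).
- place_1 (a point): Centre of a blue square outline (66 mm) on the slab's top face, at the slab's y = 133 mm; axes as the slab's.
- place_2 (a point): Centre of a blue square outline (66 mm) on the slab's top face, at the slab's y = 59 mm; axes as the slab's.
- place_3 (a point): Centre of a blue square outline (66 mm) on the slab's top face, at the slab's y = -15 mm; axes as the slab's.
- place_4 (a point): Centre of a blue square outline (66 mm) on the slab's top face, at the slab's y = -89 mm; axes as the slab's.
- valve_axis (a point): Point on the valve's upright axis, 56 mm above the slab's underside; axes as the slab's. The handle is a red bar 44 mm long, 12 mm wide, 24 mm high (from 14 mm below to 10 mm above this point), centred on the axis, with one white end (pointer), above a fixed round dial 60 mm across, its top 19 mm below this point.
- air_valve (a joint): Valve angle, 0 to 1.571 rad. 0 = shut: white end along the slab's -x (to the robot), at the red mark of the dial. Grows as the handle turns counter-clockwise seen from above. Marks: red 0, black 30, green 60, black 90 degrees. Stays where it is left (friction 0.04 N m).
- dispenser: Fixed blue spring-lift dispenser, 78 x 78 mm (foot plate 90 x 90), 73 mm high, with a square well open at the top (66 mm inside). Origin: centre of the underside, z up, sides along its x and y.
- stack_axis (a point): Middle of the dispenser's mouth, on the level of its top edge (73 mm above its underside).
- lift (a joint): Spring plate under the stack, height in m: about 0 with five trays on it, rising 0.013 for each tray taken, so the next tray comes up to the same height: underside about 2 mm above the dispenser's top edge, grip sides wholly clear. Soft spring (34 N/m): 0.4 N on top lowers the stack 13 mm.
- tray_1: White square tray 62 x 62 x 17 mm, 45 g. Origin: centre of underside, z up, x and y along its sides. Foot 50 x 50, 5 mm high; 62 mm wide grip sides from z = 5 to 17 mm; inner floor at z = 13 mm, rim 3 mm thick, 4 mm high (56 x 56 inside). Starts number 1 from the top of the stack; feet sit inside the rim below, 13 mm from tray to tray, grip sides 1 mm apart.
- tray_2: White square tray 62 x 62 x 17 mm, 45 g. Origin: centre of underside, z up, x and y along its sides. Foot 50 x 50, 5 mm high; 62 mm wide grip sides from z = 5 to 17 mm; inner floor at z = 13 mm, rim 3 mm thick, 4 mm high (56 x 56 inside). Starts number 2 from the top of the stack; feet sit inside the rim below, 13 mm from tray to tray, grip sides 1 mm apart.
- tray_3: White square tray 62 x 62 x 17 mm, 45 g. Origin: centre of underside, z up, x and y along its sides. Foot 50 x 50, 5 mm high; 62 mm wide grip sides from z = 5 to 17 mm; inner floor at z = 13 mm, rim 3 mm thick, 4 mm high (56 x 56 inside). Starts number 3 from the top of the stack; feet sit inside the rim below, 13 mm from tray to tray, grip sides 1 mm apart.
- tray_4: White square tray 62 x 62 x 17 mm, 45 g. Origin: centre of underside, z up, x and y along its sides. Foot 50 x 50, 5 mm high; 62 mm wide grip sides from z = 5 to 17 mm; inner floor at z = 13 mm, rim 3 mm thick, 4 mm high (56 x 56 inside). Starts number 4 from the top of the stack; feet sit inside the rim below, 13 mm from tray to tray, grip sides 1 mm apart.
- tray_5: White square tray 62 x 62 x 17 mm, 45 g. Origin: centre of underside, z up, x and y along its sides. Foot 50 x 50, 5 mm high; 62 mm wide grip sides from z = 5 to 17 mm; inner floor at z = 13 mm, rim 3 mm thick, 4 mm high (56 x 56 inside). Starts number 5 from the top of the stack; feet sit inside the rim below, 13 mm from tray to tray, grip sides 1 mm apart.
- spool_a: Pink spool of black elastic chain lying flat, 39 mm across, 14 mm high. Its origin is the centre of its underside, z up. May be absent (None).
- spool_b: Light grey spool of black elastic chain lying flat, 39 mm across, 14 mm high. Its origin is the centre of its underside, z up. May be absent (None).
- spool_t: Purple spool of black elastic chain lying flat, 39 mm across, 14 mm high. Its origin is the centre of its underside, z up. May be absent (None).
- cup_a: Salmon-pink waisted mixing dish, 39 mm across the rim and 36 mm at the foot, 25 mm high; widest in its upper 9 mm. Its origin is the centre of its underside, z up. May be absent (None).
- jar_a: Bystander: paste jar with a white screw lid (it stays where it is), 39 mm across, 38 mm high. Origin: centre of its underside.
- jar_b: Paste jar with a cream screw lid, standing upright, 38 mm high; the lid is 38 mm across from 24 to 38 mm up, the body below 35 mm. Its origin is the centre of its underside, z up. May be absent (None).
- block_purple: Bystander: purple wavy bite block, 16 x 68 x 19 mm. Origin: centre of its underside.
Things that resemble listed ones, but are neither listed nor needed, are in the scene too. There is more than one size of the spool_b; the job needs the smallest.

How it is judged:
On the way, in this order (a step that is already met when the one before it is completed fails the run):
1. the air valve is shut (below 0.1 rad) (value of joint air_valve below 0.1 rad), for 0.2 s.
2. with the valve shut (below 0.1 rad), every piece lies flat on the floor of a tray on a marked place ((horizontal distance between spool_a and place_1 below 0.022 m or horizontal distance between spool_a and place_2 below 0.022 m or horizontal distance between spool_a and place_3 below 0.022 m or horizontal distance between spool_a and place_4 below 0.022 m) and z of spool_a in the frame of manifold between 0.029 and 0.037 m and angle between each of spool_a, spool_b, spool_t, cup_a, jar_b's own z axis and vertical below 0.12 rad and (horizontal distance between spool_b and place_1 below 0.022 m or horizontal distance between spool_b and place_2 below 0.022 m or horizontal distance between spool_b and place_3 below 0.022 m or horizontal distance between spool_b and place_4 below 0.022 m) and z of spool_b in the frame of manifold between 0.029 and 0.037 m and (horizontal distance between spool_t and place_1 below 0.022 m or horizontal distance between spool_t and place_2 below 0.022 m or horizontal distance between spool_t and place_3 below 0.022 m or horizontal distance between spool_t and place_4 below 0.022 m) and z of spool_t in the frame of manifold between 0.029 and 0.037 m and (horizontal distance between cup_a and place_1 below 0.022 m or horizontal distance between cup_a and place_2 below 0.022 m or horizontal distance between cup_a and place_3 below 0.022 m or horizontal distance between cup_a and place_4 below 0.022 m) and z of cup_a in the frame of manifold between 0.029 and 0.037 m and (horizontal distance between jar_b and place_1 below 0.022 m or horizontal distance between jar_b and place_2 below 0.022 m or horizontal distance between jar_b and place_3 below 0.022 m or horizontal distance between jar_b and place_4 below 0.022 m) and z of jar_b in the frame of manifold between 0.029 and 0.037 m and value of joint air_valve below 0.1 rad), for 0.2 s.
3. the valve is at 60 degrees (1.047 rad), within 0.1 rad (value of joint air_valve between 0.947 and 1.147 rad), for 0.2 s.
At the end, for the whole second after the job is handed in: Each piece lies flat inside the rim of its own tray (centres within 13 mm); that tray stands level on a marked place, within 12 mm and 0.2 rad; all other trays are in the dispenser; the valve is at 1.047 rad within 0.1; all at rest (all of step 3 and (horizontal distance between spool_a and place_1 below 0.022 m or horizontal distance between spool_a and place_2 below 0.022 m or horizontal distance between spool_a and place_3 below 0.022 m or horizontal distance between spool_a and place_4 below 0.022 m) and z of spool_a in the frame of manifold between 0.029 and 0.037 m and angle between each of spool_a, spool_b, spool_t, cup_a, jar_b's own z axis and vertical below 0.12 rad and (horizontal distance between spool_b and place_1 below 0.022 m or horizontal distance between spool_b and place_2 below 0.022 m or horizontal distance between spool_b and place_3 below 0.022 m or horizontal distance between spool_b and place_4 below 0.022 m) and z of spool_b in the frame of manifold between 0.029 and 0.037 m and (horizontal distance between spool_t and place_1 below 0.022 m or horizontal distance between spool_t and place_2 below 0.022 m or horizontal distance between spool_t and place_3 below 0.022 m or horizontal distance between spool_t and place_4 below 0.022 m) and z of spool_t in the frame of manifold between 0.029 and 0.037 m and (horizontal distance between cup_a and place_1 below 0.022 m or horizontal distance between cup_a and place_2 below 0.022 m or horizontal distance between cup_a and place_3 below 0.022 m or horizontal distance between cup_a and place_4 below 0.022 m) and z of cup_a in the frame of manifold between 0.029 and 0.037 m and (horizontal distance between jar_b and place_1 below 0.022 m or horizontal distance between jar_b and place_2 below 0.022 m or horizontal distance between jar_b and place_3 below 0.022 m or horizontal distance between jar_b and place_4 below 0.022 m) and z of jar_b in the frame of manifold between 0.029 and 0.037 m and ((horizontal distance between tray_1 and stack_axis below 0.012 m and z of tray_1 in the frame of stack_axis below 0.012 m and angle between tray_1's own z axis and vertical below 0.12 rad) or ((horizontal distance between tray_1 and place_1 below 0.012 m or horizontal distance between tray_1 and place_2 below 0.012 m or horizontal distance between tray_1 and place_3 below 0.012 m or horizontal distance between tray_1 and place_4 below 0.012 m) and z of tray_1 in the frame of manifold below 0.025 m and angle between tray_1's own z axis and vertical below 0.12 rad and (angle between the x axis of tray_1 and the x axis of manifold, either way round below 0.2 rad or angle between the x axis of tray_1 and the y axis of manifold, either way round below 0.2 rad) and horizontal distance between any of spool_a, spool_b, spool_t, cup_a, jar_b and tray_1 below 0.013 m)) and ((horizontal distance between tray_2 and stack_axis below 0.012 m and z of tray_2 in the frame of stack_axis below 0.012 m and angle between tray_2's own z axis and vertical below 0.12 rad) or ((horizontal distance between tray_2 and place_1 below 0.012 m or horizontal distance between tray_2 and place_2 below 0.012 m or horizontal distance between tray_2 and place_3 below 0.012 m or horizontal distance between tray_2 and place_4 below 0.012 m) and z of tray_2 in the frame of manifold below 0.025 m and angle between tray_2's own z axis and vertical below 0.12 rad and (angle between the x axis of tray_2 and the x axis of manifold, either way round below 0.2 rad or angle between the x axis of tray_2 and the y axis of manifold, either way round below 0.2 rad) and horizontal distance between any of spool_a, spool_b, spool_t, cup_a, jar_b and tray_2 below 0.013 m)) and ((horizontal distance between tray_3 and stack_axis below 0.012 m and z of tray_3 in the frame of stack_axis below 0.012 m and angle between tray_3's own z axis and vertical below 0.12 rad) or ((horizontal distance between tray_3 and place_1 below 0.012 m or horizontal distance between tray_3 and place_2 below 0.012 m or horizontal distance between tray_3 and place_3 below 0.012 m or horizontal distance between tray_3 and place_4 below 0.012 m) and z of tray_3 in the frame of manifold below 0.025 m and angle between tray_3's own z axis and vertical below 0.12 rad and (angle between the x axis of tray_3 and the x axis of manifold, either way round below 0.2 rad or angle between the x axis of tray_3 and the y axis of manifold, either way round below 0.2 rad) and horizontal distance between any of spool_a, spool_b, spool_t, cup_a, jar_b and tray_3 below 0.013 m)) and ((horizontal distance between tray_4 and stack_axis below 0.012 m and z of tray_4 in the frame of stack_axis below 0.012 m and angle between tray_4's own z axis and vertical below 0.12 rad) or ((horizontal distance between tray_4 and place_1 below 0.012 m or horizontal distance between tray_4 and place_2 below 0.012 m or horizontal distance between tray_4 and place_3 below 0.012 m or horizontal distance between tray_4 and place_4 below 0.012 m) and z of tray_4 in the frame of manifold below 0.025 m and angle between tray_4's own z axis and vertical below 0.12 rad and (angle between the x axis of tray_4 and the x axis of manifold, either way round below 0.2 rad or angle between the x axis of tray_4 and the y axis of manifold, either way round below 0.2 rad) and horizontal distance between any of spool_a, spool_b, spool_t, cup_a, jar_b and tray_4 below 0.013 m)) and ((horizontal distance between tray_5 and stack_axis below 0.012 m and z of tray_5 in the frame of stack_axis below 0.012 m and angle between tray_5's own z axis and vertical below 0.12 rad) or ((horizontal distance between tray_5 and place_1 below 0.012 m or horizontal distance between tray_5 and place_2 below 0.012 m or horizontal distance between tray_5 and place_3 below 0.012 m or horizontal distance between tray_5 and place_4 below 0.012 m) and z of tray_5 in the frame of manifold below 0.025 m and angle between tray_5's own z axis and vertical below 0.12 rad and (angle between the x axis of tray_5 and the x axis of manifold, either way round below 0.2 rad or angle between the x axis of tray_5 and the y axis of manifold, either way round below 0.2 rad) and horizontal distance between any of spool_a, spool_b, spool_t, cup_a, jar_b and tray_5 below 0.013 m)) and linear speed of each of spool_a, spool_b, spool_t, cup_a, jar_b, tray_1, tray_2, tray_3, tray_4, tray_5 below 0.02 m/s); the robot touches nothing.
It fails at once if jar_a is moved by more than 20 mm (distance of jar_a from where it was at the start of the episode above 0.02 m).
It fails at once if block_purple is moved by more than 20 mm (distance of block_purple from where it was at the start of the episode above 0.02 m).
Of spool_a, spool_b, spool_t, cup_a, jar_b only 3 to 4 are there at a start; the rules pass over those that are not, and their reading is None.
At some moment in a run one of spool_a, spool_b, spool_t, cup_a, jar_b may be knocked a few centimetres aside while the robot is not near it.
It also fails if it takes over 208 s, if anything falls off the work surface, if the arm or the gripper's body presses on something with over 40 N, if the wrist force passes 120 N, or if a joint passes its speed limit or range.

## Working session

There is one attempt and no reset: what is moved stays moved. The work goes in short steps, Python scripts to look and compute and a tool call to move; the robot and the scene stay as the last step left them, time stands still between calls to the robot, and variables do not carry over. Pictures are saved under pics/ and viewed, at most 14 in all, crops included, and the job is handed in when it is done.

Besides the shell and the picture viewer there is one more tool, called after ">>>" as name(argument=value, ...), one argument or row to a line, values as JSON. apply_moves: Moves the arm, as the interface text tells. Shifts and turns lie within -1 to 1; 1 stands for 0.02 m of shift or 0.1 rad of turn. Its arguments: {"type":"object","properties":{"commands":{"type":"array","items":{"type":"array","items":{"type":"number"}}},"jaw":{"type":"number"},"squeeze":{"type":"number"}},"required":["commands"]}

```bash
mkdir -p pics; ls
cat > h.py <<'E'
import numpy as np, cv2
from cell import status, capture, get_calibration, job, recognise
from scipy.spatial.transform import Rotation as Rn
def pose():
    s=status.get_state(); return Rn.from_rotvec(s["orientation"]).as_matrix(), np.array(s["position"])
def cam(name):
    """returns pic, depth, K, Rcw, tcw  (world = Rcw c + tcw)"""
    R,p=pose(); pic,d=capture(name); c=get_calibration(name); K=np.array(c["intrinsics"])
    if name=="wrist":
        T=np.array(c["tool_from_camera"]); A=R@T[:3,:3]; b=R@T[:3,3]+p
    else:
        A=np.array(c["R"]).T; b=-A@np.array(c["t"])
    return pic,d,K,A,b
def cloud(d,K,A,b):
    v,u=np.mgrid[:480,:640]; c=np.stack([(u-K[0,2])/K[0,0]*d,(v-K[1,2])/K[1,1]*d,d],-1)
    return c@A.T+b
def save(n,pic): cv2.imwrite(f"pics/{n}.png",pic[...,::-1])
def st():
    s=status.get_state(); R,p=pose()
    print("t",round(s["time"],2),"p",p.round(4),"toolx",R[:,0].round(3),"tooly",R[:,1].round(3),"grip",s["grip_width"],s["grip_force"],"F",np.round(s["wrist_force"],1))
E
python3 - <<'E'
from h import *
st()
for n in ("scene","side"):
    pic,d,K,A,b=cam(n); save(n+"0",pic); np.savez(n+"0.npz",pic=pic,d=d,K=K,A=A,b=b); print(n,b.round(3))
    for q in ["manifold","valve_axis","dispenser","tray_1","spool_a","spool_b","spool_t","cup_a","jar_a","jar_b","block_purple"]:
        print(q,[(np.round(r["centre"],3).tolist(),round(r["score"],2)) for r in recognise(n,q)][:6])
E
```

```text
pics
t 0.0 p [0.1273 0.5346 0.2301] toolx [-0.973  0.232  0.   ] tooly [ 0.232  0.973 -0.002] grip 0.9994287878969598 0.0 F [ 0.7 -0.  -0.2]
scene [-0.076 -0.969  0.923]
manifold [([0.594, 0.033, 0.019], 0.66)]
valve_axis [([0.592, 0.034, 0.016], 0.82)]
dispenser [([0.419, 0.297, 0.034], 0.87), ([0.462, 0.004, 0.012], 0.59)]
tray_1 [([0.434, 0.331, 0.09], 0.86)]
spool_a [([0.439, 0.132, 0.014], 0.75), ([0.363, -0.022, 0.024], 0.72)]
spool_b [([0.439, 0.132, 0.014], 0.75), ([0.363, -0.022, 0.024], 0.72)]
spool_t [([0.439, 0.132, 0.014], 0.75), ([0.363, -0.022, 0.024], 0.72)]
cup_a []
jar_a [([0.431, -0.095, 0.032], 0.85), ([0.438, 0.136, 0.01], 0.56)]
jar_b [([0.431, -0.095, 0.032], 0.85), ([0.438, 0.136, 0.01], 0.56)]
block_purple [([0.364, 0.4, 0.018], 0.74), ([0.437, 0.134, 0.014], 0.6)]
side [-0.017  1.192  0.716]
manifold [([0.587, -0.001, 0.021], 0.88)]
valve_axis [([0.584, -0.003, 0.015], 0.84)]
dispenser [([0.409, 0.372, 0.038], 0.61)]
tray_1 [([0.432, 0.336, 0.086], 0.77), ([0.415, 0.366, 0.078], 0.6)]
spool_a [([0.458, 0.01, 0.014], 0.75), ([0.44, 0.147, 0.018], 0.67), ([0.366, 0.0, 0.025], 0.66), ([0.387, -0.201, 0.017], 0.62), ([0.437, -0.159, 0.014], 0.41)]
spool_b [([0.458, 0.01, 0.014], 0.75), ([0.44, 0.147, 0.018], 0.67), ([0.366, 0.0, 0.025], 0.66), ([0.387, -0.201, 0.017], 0.62), ([0.437, -0.159, 0.014], 0.41)]
spool_t [([0.458, 0.01, 0.014], 0.75), ([0.44, 0.147, 0.018], 0.67), ([0.366, 0.0, 0.025], 0.66), ([0.387, -0.201, 0.017], 0.62), ([0.437, -0.159, 0.014], 0.41)]
cup_a [([0.581, 0.005, 0.022], 0.31), ([0.415, 0.373, 0.035], 0.27)]
jar_a [([0.462, -0.203, 0.03], 0.81), ([0.433, -0.072, 0.025], 0.7)]
jar_b [([0.462, -0.203, 0.03], 0.81), ([0.433, -0.072, 0.025], 0.7)]
block_purple [([0.356, 0.409, 0.016], 0.64), ([0.414, 0.369, 0.038], 0.47)]
```

View pics/scene0.png

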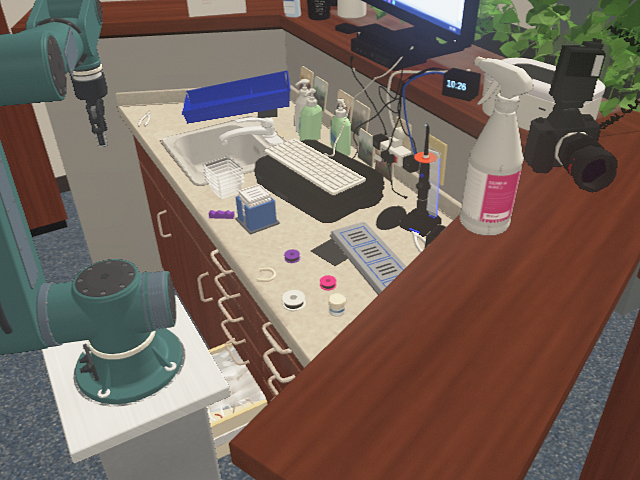

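View pics/side0.png

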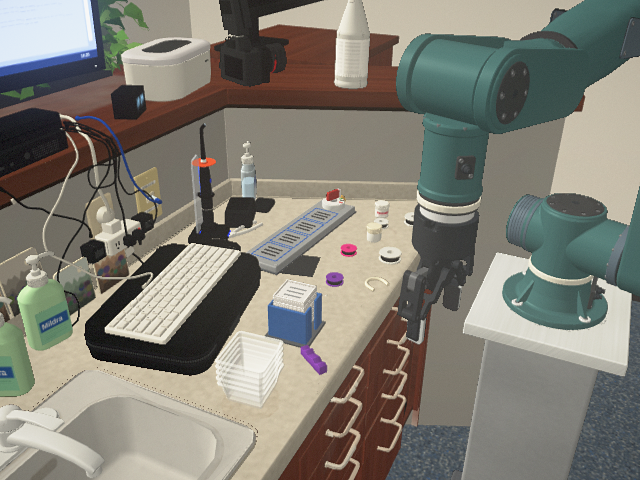

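The pieces are: purple spool (scene 292,256), pink spool (328,283), cream jar (337,303), and grey spools (scene 293,300; side 380,222 and 412,217). There's no dish. I'll move overhead for a wrist view.

>>> apply_moves(
  commands=[
    [-0.9,-1,-0.5,0],
    [-0.9,-1,-0.5,0],
    [-0.9,-1,-0.5,0],
    [-0.9,-1,-0.5,0],
    [-0.9,-1,-0.5,0],
    [-0.9,-1,-0.5,0],
    [-0.9,-1,-0.5,0],
    [-0.9,-1,-0.5,0],
    [-0.9,-1,-0.5,0],
    [-0.9,-1,-0.5,0],
    [-0.9,-1,-0.5,0],
    [-0.9,-1,-0.5,0],
  ],
)

```text
time: 2.2
position: [0.2822, 0.2503, 0.3521]
orientation: [0.366, 3.119, 0.001]
wrist_force: [-0.1, 0.2, 0.6]
grip_width: 0.998
grip_force: 0.0
```

>>> apply_moves(
  commands=[
    [-0.9,-1,0,0],
    [-0.9,-1,0,0],
    [-0.9,-1,0,0],
    [-0.9,-1,0,0],
    [-0.9,-1,0,0],
    [-0.9,-1,0,0],
    [-0.9,-1,0,0],
    [-0.9,-1,0,0],
    [-0.9,-1,0,0],
    [-0.9,-1,0,0],
    [0,0,0,0],
    [0,0,0,0],
  ],
)

```text
time: 3.2
position: [0.4109, 0.0144, 0.3509]
orientation: [-0.37, -3.118, -0.001]
wrist_force: [0.0, 0.0, -0.4]
grip_width: 0.998
grip_force: 0.0
```

Run:
```python
from h import *
st(); print(np.array(status.get_state()["joint_positions"]).round(2))
pic,d,K,A,b=cam("wrist"); save("w1",pic); np.savez("w1.npz",pic=pic,d=d,K=K,A=A,b=b); print(b.round(3),A.round(2).tolist(),K.tolist())
T=get_calibration("wrist")["tool_from_camera"];print(np.round(T,3).tolist())
```

```text
t 3.2 p [0.4109 0.0144 0.3509] toolx [-0.972  0.234  0.001] tooly [0.234 0.972 0.   ] grip 0.9983070353627252 0.0 F [ 0.   0.  -0.4]
[-0.1  -0.21  1.42  0.    1.94 -1.44]
[0.346 0.03  0.492] [[0.24, 0.94, 0.26], [0.97, -0.23, -0.06], [0.0, 0.26, -0.96]] [[405.1361861771116, 0.0, 323.20305734182034], [0.0, 405.1361861771116, 241.28454721418547], [0.0, 0.0, 1.0]]
[[-0.001, -0.964, -0.265, 0.067], [1.0, -0.001, -0.0, -0.0], [0.0, -0.265, 0.964, -0.141], [0.0, 0.0, 0.0, 1.0]]
```

View pics/w1.png

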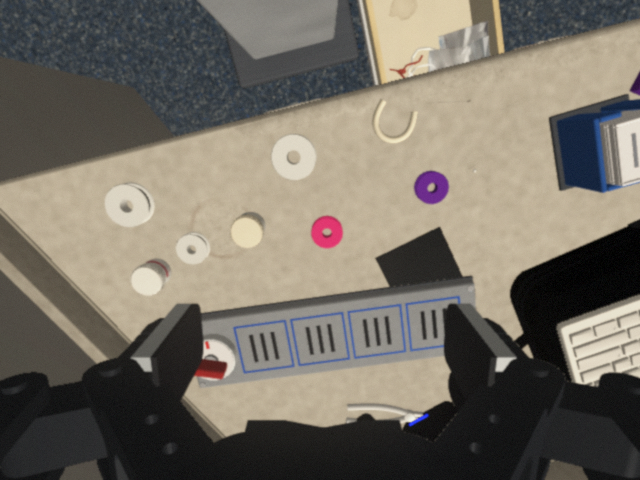

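Pieces: purple (432,187), pink (327,232), cream jar (247,230), small grey spool (193,248) beside the white jar (150,277). The slab has four blue squares at (263,347), (320,339), (377,331), (435,323), with the valve near (213,360). Next I'll measure positions.

```bash
cat >> h.py <<'E'
def px2w(u,v,z,K,A,b):
    r=A@np.array([(u-K[0,2])/K[0,0],(v-K[1,2])/K[1,1],1.]); return b+r*(z-b[2])/r[2]
def blob(mask,P,minn=60):
    n,lab,s,c=cv2.connectedComponentsWithStats(mask.astype(np.uint8)); return [(s[i],c[i],lab==i) for i in range(1,n) if s[i][4]>=minn]
E
python3 - <<'E'
from h import *
f=np.load("w1.npz"); pic,d,K,A,b=[f[k] for k in("pic","d","K","A","b")]
P=cloud(d,K,A,b); hsv=cv2.cvtColor(pic,cv2.COLOR_RGB2HSV)
H,S,V=hsv[...,0],hsv[...,1],hsv[...,2]
ok=(d>0)
# blue outlines
m=(H>100)&(H<130)&(S>90)&(V>90)&(P[...,0]>.5)&(P[...,2]<.04)&ok
for s,c,l in blob(m,P):
    v,u=np.nonzero(l); W=np.array([px2w(a,e,.02,K,A,b) for a,e in zip(u,v)])
    r=cv2.minAreaRect((W[:,:2]*1000).astype(np.float32)); print("blue",s,[np.round(x,1) for x in r], "zmed",np.median(P[l][:,2]).round(4))
for (u,v,h,nm) in [(432,187,.014,"purple"),(327,232,.014,"pink"),(193,248,.014,"grey"),(247,230,.038,"jar"),(150,277,.038,"jar_a"),(294,157,.02,"big1"),(129,205,.02,"big2")]:
    # raised points near
    Q=P[v-25:v+26,u-25:u+26].reshape(-1,3); z=Q[:,2]; zt=np.percentile(z[(np.hypot(*(Q[:,:2]-P[v,u,:2]).T)<.04)],97)
    k=(np.hypot(*(Q[:,:2]-px2w(u,v,h,K,A,b)[:2]).T)<.03)&(z>zt-.006)&(z>.006)
    q=Q[k][:,:2]; (c,r)=cv2.minEnclosingCircle((q*1000).astype(np.float32)); print(nm,"ztop",zt.round(4),"mean",q.mean(0).round(4),"circ",np.round(c,1),round(r,1))
print("table z",np.median(P[60:120,300:360,2]), P[190:210,350:370,2].mean())
# dispenser/tray
for s in ["dispenser","tray_1"]: print(s,recognise("wrist",s))
E
```

```text
blue [406 296  54  55 233] [array([610.6, 111.7]), array([67.8, 68.1]), np.float64(84.9)] zmed 0.0193
blue [348 304  58  54 304] [array([604. ,  38.2]), array([68.1, 68.2]), np.float64(84.9)] zmed 0.0193
blue [290 312  60  54 259] [array([597.5, -35.4]), array([67.8, 67.9]), np.float64(84.9)] zmed 0.0194
blue [234 320  60  53 282] [array([ 590.9, -109. ]), array([68. , 67.9]), np.float64(84.9)] zmed 0.0192
blue [408 413  21  14  86] [array([748.5,  66.8]), array([ 6.3, 31. ]), np.float64(21.4)] zmed 0.0118
purple ztop 0.014 mean [0.4393 0.1402] circ [439.5 140.5] 19.6
pink ztop 0.0139 mean [0.4634 0.0061] circ [463.8   5.7] 19.6
grey ztop 0.014 mean [ 0.4442 -0.1611] circ [ 444.6 -160.9] 19.8
jar ztop 0.0381 mean [ 0.4342 -0.0831] circ [435.  -84.1] 19.7
jar_a ztop 0.0382 mean [ 0.4637 -0.2161] circ [ 464.4 -217.5] 19.5
big1 ztop 0.0191 mean [ 0.3657 -0.01  ] circ [366.1 -10.2] 26.1
big2 ztop 0.019 mean [ 0.3737 -0.2166] circ [ 374.  -216.6] 26.1
table z -0.8013532061607029 0.0012019064470077175
dispenser [{'centre': [0.4226, 0.2962, 0.0376], 'score': 0.76}, {'centre': [0.5799, -0.1675, 0.0611], 'score': 0.36}]
tray_1 [{'centre': [0.4332, 0.3165, 0.0874], 'score': 0.8}, {'centre': [0.4332, 0.304, 0.0754], 'score': 0.69}, {'centre': [0.4235, 0.2978, 0.0374], 'score': 0.68}, {'centre': [0.404, 0.3294, 0.0582], 'score': 0.42}]
```

Everything measured cleanly: piece tops match the listed heights and four places are found. Next is a look at the valve from nearby.

>>> apply_moves(
  commands=[
    [-0.4,-0.85,0.25,0],
    [-0.4,-0.85,0.25,0],
    [-0.4,-0.85,0.25,0],
    [-0.4,-0.85,0.25,0],
    [-0.4,-0.85,0.25,0],
    [-0.4,-0.85,0.25,0],
    [-0.4,-0.85,0.25,0],
    [-0.4,-0.85,0.25,0],
    [-0.4,-0.85,0.25,0],
    [-0.4,-0.85,0.25,-0.75],
    [0,0,0,-0.72],
    [0,0,0,0],
  ],
)

```text
time: 4.35
position: [0.4492, -0.1681, 0.3009]
orientation: [-0.134, -3.138, -0.001]
wrist_force: [-0.5, 0.7, 0.3]
grip_width: 1.002
grip_force: 0.0
```

Run:
```python
from h import *
st(); print(np.array(status.get_state()["joint_positions"]).round(2))
pic,d,K,A,b=cam("wrist"); save("w2",pic[200:460,180:460].repeat(2,0).repeat(2,1)); np.savez("w2.npz",pic=pic,d=d,K=K,A=A,b=b)
P=cloud(d,K,A,b); hsv=cv2.cvtColor(pic,cv2.COLOR_RGB2HSV)
V0=np.array([.585,-.1747])
z=P[...,2]; k=(np.hypot(P[...,0]-V0[0],P[...,1]-V0[1])<.035)&(z>.058)&(z<.075)
q=P[k]; print(k.sum(), q.mean(0)); r=cv2.minAreaRect((q[:,:2]*1000).astype(np.float32)); print(r)
red=((hsv[...,0]<10)|(hsv[...,0]>170))&(hsv[...,1]>120)&k; wh=(hsv[...,1]<60)&k
a,w=P[red].mean(0)[:2],P[wh].mean(0)[:2]; print("red",a,red.sum(),"white",w,wh.sum())
D=w-a; ph=np.arctan2(D[1],D[0]); print("pointer world deg",np.degrees(ph),"valve deg",np.degrees(ph-np.pi+np.radians(5.1))%360)
```

```text
t 4.35 p [ 0.4492 -0.1681  0.3009] toolx [-0.996  0.085  0.001] tooly [0.085 0.996 0.001] grip 1.002076658474026 0.0 F [-0.5  0.7  0.3]
[-0.48 -0.07  1.4   0.    1.82 -1.96]
524 [ 0.58393588 -0.17496984  0.06383356]
((584.9286499023438, -174.7131805419922), (44.29426574707031, 12.607697486877441), 68.82325744628906)
red [ 0.58508732 -0.17115244] 380 white [ 0.57749063 -0.19081016] 97
pointer world deg -111.12894099317307 valve deg 73.97105900682692
```

View pics/w2.png

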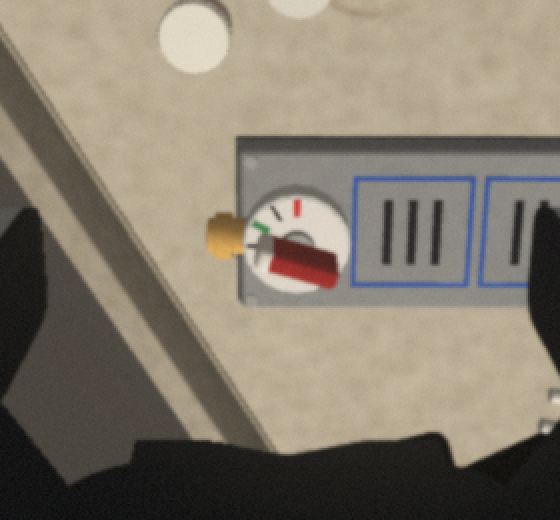

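Valve reads about 74°, bar centre (0.585,-0.175). The image shows the pointer near (262,248), past the green mark. I'll grip it with a flipped wrist so joint 6 has room.

>>> apply_moves(
  commands=[
    [-0.97,0.035,0.9,0],
    [-0.97,0.035,0.9,0],
    [-0.97,0.035,0.9,0],
    [-0.97,0.035,0.9,0],
    [-0.97,0.035,0.9,0],
    [-0.97,0.035,0.9,0],
    [-0.97,0.035,0.9,0],
    [0,0,0.7,1],
    [0,0,0.7,1],
    [0,0,0.5,1],
    [0,0,0,1],
    [0,0,0,1],
  ],
  jaw=0,
)

```text
time: 5.4
position: [0.5847, -0.1736, 0.1366]
orientation: [-0.915, -3.004, -0.001]
wrist_force: [0.6, -0.2, -0.8]
grip_width: 0.496
grip_force: 0.0
```

>>> apply_moves(
  commands=[
    [0,0,0,1],
    [0,0,0,1],
    [0,0,0,1],
    [0,0,0,1],
    [0,0,0,1],
    [0,0,0,1],
    [0,0,0,1],
    [0,0,0,1],
    [0,0,0,1],
    [0,0,0,1],
    [0,0,0,1],
    [0,0,0,1],
  ],
)

```text
time: 6.4
position: [0.5853, -0.1739, 0.1382]
orientation: [2.452, 1.963, 0.001]
wrist_force: [0.5, -0.2, 0.3]
grip_width: 0.501
grip_force: 0.0
```

>>> apply_moves(
  commands=[
    [0,0,0,1],
    [0,0,0,0.55],
    [0,0,0,0],
    [0,0,0,0],
  ],
)

```text
time: 6.73
position: [0.5852, -0.1743, 0.138]
orientation: [2.591, 1.776, 0.001]
wrist_force: [0.2, -0.2, 0.1]
grip_width: 0.496
grip_force: 0.0
```

```bash
cat >> h.py <<'E'
def go(x,y,ang=None,z=None):
    """print move units to target xy; ang=desired tool-y world angle deg (mod 180)"""
    R,p=pose(); z=p[2] if z is None else z
    t=R.T@(np.array([x,y,z])-p)/.02
    cur=np.degrees(np.arctan2(R[1,1],R[0,1])); out="shift units "+str(t.round(2))
    if ang is not None:
        e=(ang-cur+90)%180-90; out+=f" spin units {-np.radians(e)/.1:.2f}  (tooly now {cur:.1f})"
    print(out)
E
python3 - <<'E'
from h import *
st(); print(np.array(status.get_state()["joint_positions"]).round(2)); go(.585,-.1747,-21.2)
E
```

```text
t 6.73 p [ 0.5852 -0.1743  0.138 ] toolx [0.361 0.933 0.   ] tooly [ 0.933 -0.361  0.001] grip 0.4955451724837242 0.0 F [ 0.2 -0.2  0.1]
[-0.38  0.25  1.36  0.    1.52 -0.01]
shift units [-0.02 -0.   -0.  ] spin units 0.01  (tooly now -21.1)
```

>>> apply_moves(
  commands=[
    [0,0,1,0],
    [0,0,1,0],
    [0,0,1,0],
    [0,0,1,0],
    [0,0,0.7,0],
    [0,0,0,0],
  ],
)

```text
time: 7.23
position: [0.5824, -0.1739, 0.0393]
orientation: [-2.587, -1.772, 0.006]
wrist_force: [-1.1, -0.7, -0.7]
grip_width: 0.497
grip_force: 0.0
```

>>> apply_moves(
  commands=[
    [0,0,0,0],
    [0,0,0,0],
    [0,0,0,0],
    [0,0,0,0],
    [0,0,0,0],
    [0,0,0,0],
  ],
  jaw=1,
  squeeze=30,
)

```text
time: 7.73
position: [0.5857, -0.1756, 0.0452]
orientation: [2.591, 1.773, 0.003]
wrist_force: [-1.9, 1.8, 6.3]
grip_width: 0.132
grip_force: 34.1
```

>>> apply_moves(
  commands=[
    [0,0,0,1],
    [0,0,0,1],
    [0,0,0,1],
    [0,0,0,1],
    [0,0,0,1],
    [0,0,0,1],
    [0,0,0,1],
    [0,0,0,1],
    [0,0,0,1],
    [0,0,0,1],
    [0,0,0,1],
    [0,0,0,1],
  ],
)

```text
time: 8.73
position: [0.5849, -0.1746, 0.0452]
orientation: [-3.14, 0.007, -0.001]
wrist_force: [-2.9, 3.2, 7.7]
grip_width: 0.132
grip_force: 34.4
```

>>> apply_moves(
  commands=[
    [0,0,0,0.9],
    [0,0,0,0],
    [0,0,0,0],
    [0,0,0,0],
  ],
)

```text
time: 9.07
position: [0.585, -0.1745, 0.0453]
orientation: [-3.137, 0.14, -0.001]
wrist_force: [-3.5, 3.9, 8.6]
grip_width: 0.133
grip_force: 34.4
```

>>> apply_moves(
  commands=[
    [0,0,0,0],
    [0,0,0,0],
    [0,0,-0.7,0],
    [0,0,-1,0],
    [0,0,-1,0],
    [0,0,-1,0],
    [0,0,-1,0],
    [0,0,-1,0],
    [0,0,0,0],
  ],
  jaw=0,
)

```text
time: 9.82
position: [0.5874, -0.1768, 0.1625]
orientation: [3.135, -0.142, 0.014]
wrist_force: [1.0, -0.3, 1.2]
grip_width: 0.502
grip_force: 0.0
```

Run:
```python
from h import *
st()
pic,d,K,A,b=cam("wrist"); save("w3",pic)
P=cloud(d,K,A,b); z=P[...,2]; k=(np.hypot(P[...,0]-.585,P[...,1]+.1747)<.035)&(z>.058)&(z<.075)
q=P[k]; print(k.sum()); 
if k.sum(): print(cv2.minAreaRect((q[:,:2]*1000).astype(np.float32)))
```

```text
t 9.82 p [ 0.5874 -0.1768  0.1625] toolx [ 0.996 -0.09   0.009] tooly [-0.09  -0.996  0.003] grip 0.5024280425229916 0.0 F [ 1.  -0.3  1.2]
1372
((585.63720703125, -174.66268920898438), (12.0844087600708, 44.28185272216797), 84.88568115234375)
```

Shut: the bar now lies along the slab's x. Next I'll go above the dispenser, turning the wrist back.

>>> apply_moves(
  commands=[
    [-0.2,-0.2,-1,0],
    [-0.46,-0.97,-1,0],
    [-0.46,-0.97,-1,0],
    [-0.46,-0.97,-1,0],
    [-0.46,-0.97,-1,0],
    [-0.46,-0.97,-1,0],
    [-0.46,-0.97,-1,0],
    [-0.46,-0.97,0,0],
    [-0.46,-0.97,0,0],
    [-0.46,-0.97,0,0],
    [-0.46,-0.97,0,0],
    [-0.46,-0.97,0,0],
  ],
)

```text
time: 10.87
position: [0.499, 0.0512, 0.295]
orientation: [3.138, -0.142, -0.005]
wrist_force: [-0.2, 0.3, -0.3]
grip_width: 0.501
grip_force: 0.0
```

>>> apply_moves(
  commands=[
    [-0.46,-0.97,0,0],
    [-0.46,-0.97,0,0],
    [-0.46,-0.97,0,0],
    [-0.46,-0.97,0,0],
    [-0.46,-0.97,0,0],
    [-0.46,-0.97,0,0],
    [-0.46,-0.97,0,0],
    [-0.46,-0.97,0,0],
    [-0.46,-0.97,0,0],
    [-0.46,-0.97,0,0],
    [-0.46,-0.97,0,0],
    [-0.46,-0.97,0,0],
  ],
)

```text
time: 11.87
position: [0.4101, 0.293, 0.295]
orientation: [3.137, -0.142, -0.004]
wrist_force: [1.2, 0.0, 0.4]
grip_width: 0.504
grip_force: 0.0
```

>>> apply_moves(
  commands=[
    [-0.46,-0.97,0,-1],
    [0,0,0,-1],
    [0,0,0,-1],
    [0,0,0,-1],
    [0,0,0,-1],
    [0,0,0,-1],
    [0,0,0,-1],
    [0,0,0,-1],
    [0,0,0,-1],
    [0,0,0,-1],
    [0,0,0,-1],
    [0,0,0,-1],
  ],
)

```text
time: 12.87
position: [0.4032, 0.3122, 0.2949]
orientation: [2.666, 1.662, -0.005]
wrist_force: [-0.5, -0.0, 1.2]
grip_width: 0.501
grip_force: 0.0
```

>>> apply_moves(
  commands=[
    [0,0,0,-1],
    [0,0,0,-1],
    [0,0,0,-1],
    [0,0,0,-1],
    [0,0,0,-1],
    [0,0,0,-1],
    [0,0,0,-1],
    [0,0,0,-1],
    [0,0,0,-1],
    [0,0,0,-1],
    [0,0,0,-1],
    [0,0,0,-1],
  ],
  jaw=-1,
)

```text
time: 13.87
position: [0.4032, 0.3122, 0.2949]
orientation: [-1.262, -2.875, 0.004]
wrist_force: [-0.7, 0.1, 1.1]
grip_width: 0.996
grip_force: 0.0
```

>>> apply_moves(
  commands=[
    [0,0,0,-1],
    [0,0,0,-1],
    [0,0,0,-1],
    [0,0,0,-1],
    [0,0,0,-1],
    [0,0,0,-1],
    [0,0,0,-1],
    [0,0,0,-0.4],
    [0,0,0,0],
    [0,0,0,0],
  ],
)

```text
time: 14.7
position: [0.4032, 0.3122, 0.2955]
orientation: [-0.146, -3.136, 0.002]
wrist_force: [0.9, -0.2, 0.3]
grip_width: 0.998
grip_force: 0.0
```

Run:
```python
from h import *
st(); print(np.array(status.get_state()["joint_positions"]).round(2))
pic,d,K,A,b=cam("wrist"); save("w4",pic); np.savez("w4.npz",pic=pic,d=d,K=K,A=A,b=b)
P=cloud(d,K,A,b); z=P[...,2]; near=(np.hypot(P[...,0]-.43,P[...,1]-.33)<.1)
for lo,hi in((.068,.0745),(.083,.0875),(.0875,.096)):
    k=near&(z>lo)&(z<hi); 
    if k.sum()>20:
        for s,c,l in blob(k,P,100): q=P[l]; print(lo,k.sum(),q.mean(0).round(4),cv2.minAreaRect((q[:,:2]*1000).astype(np.float32)))
hst,e=np.histogram(z[near],bins=np.arange(.05,.12,.002)); print(dict(zip(e.round(3).tolist(),hst.tolist())))
```

```text
t 14.7 p [0.4032 0.3122 0.2955] toolx [-0.996  0.093  0.002] tooly [ 0.093  0.996 -0.002] grip 0.9975845916797464 0.0 F [ 0.9 -0.2  0.3]
[ 0.55 -0.    1.34 -0.    1.81 -0.93]
0.068 1460 [0.4218 0.3665 0.0714] ((432.4376525878906, 360.446533203125), (78.0361557006836, 27.63665199279785), 4.322841644287109)
0.068 1460 [0.4264 0.3017 0.0713] ((435.063232421875, 309.32244873046875), (77.84466552734375, 27.645353317260742), 2.2385053634643555)
0.083 3053 [0.434  0.3348 0.0866] ((434.6653747558594, 334.78680419921875), (56.13689422607422, 56.23117446899414), 3.3136487007141113)
0.0875 1731 [0.4333 0.3351 0.0902] ((434.0049743652344, 334.7455749511719), (62.29627990722656, 62.008541107177734), 2.9619545936584473)
{0.05: 37, 0.052: 23, 0.054: 33, 0.056: 33, 0.058: 55, 0.06: 62, 0.062: 54, 0.064: 61, 0.066: 42, 0.068: 147, 0.07: 903, 0.072: 407, 0.074: 21, 0.076: 45, 0.078: 16, 0.08: 22, 0.082: 31, 0.084: 442, 0.086: 3114, 0.088: 503, 0.09: 669, 0.092: 38, 0.094: 0, 0.096: 0, 0.098: 0, 0.1: 0, 0.102: 0, 0.104: 0, 0.106: 0, 0.108: 0, 0.11: 0, 0.112: 0, 0.114: 0, 0.116: 0}
```

View pics/w4.png

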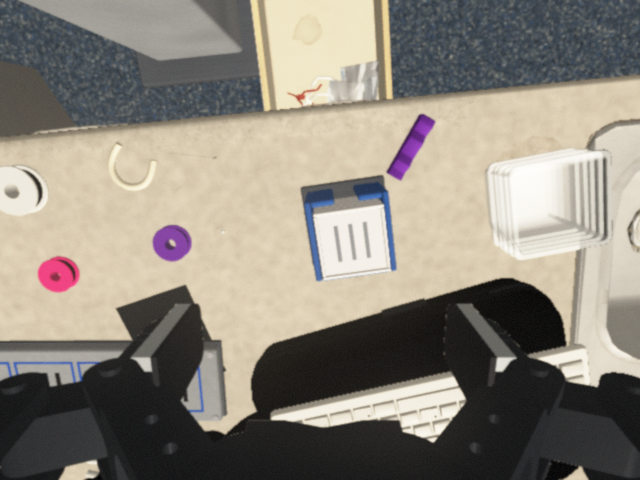

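Top tray centre is (0.434,0.335), yaw about 3°, in the dispenser at (350,240). The bystander bite block is at (410,147). I'll grip the tray across its x sides and align first.

>>> apply_moves(
  commands=[
    [-0.72,0.63,0,0],
    [-0.72,0.64,0,0],
    [0,0,0.8,1],
    [0,0,0.8,1],
    [0,0,0.8,1],
    [0,0,0.8,1],
    [0,0,0.8,1],
    [0,0,0.8,1],
    [0,0,0.8,1],
    [0,0,0.8,1],
    [0,0,0.8,1],
    [0,0,0.8,1],
  ],
)

```text
time: 15.75
position: [0.4341, 0.3349, 0.1359]
orientation: [-1.639, -2.68, 0.001]
wrist_force: [0.2, 0.7, 0.7]
grip_width: 0.998
grip_force: 0.0
```

>>> apply_moves(
  commands=[
    [0,0,0.2,1],
    [0,0,0,1],
    [0,0,0,1],
    [0,0,0,1],
    [0,0,0,0.24],
    [0,0,0,0],
    [0,0,0,0],
  ],
)

```text
time: 16.33
position: [0.4342, 0.335, 0.1331]
orientation: [-2.158, -2.283, 0.0]
wrist_force: [-0.2, 0.4, -0.2]
grip_width: 1.002
grip_force: 0.0
```

Run:
```python
from h import *
st(); go(.4342,.3348,3.1,.076)
pic,d,K,A,b=cam("wrist"); P=cloud(d,K,A,b); z=P[...,2]; near=(np.hypot(P[...,0]-.434,P[...,1]-.335)<.06)
for lo,hi in((.083,.0885),(.0885,.096)):
    k=near&(z>lo)&(z<hi); q=P[k]
    if len(q)>9: print(lo,len(q),q.mean(0).round(4),cv2.minAreaRect((q[:,:2]*1000).astype(np.float32)))
```

```text
t 16.33 p [0.4342 0.335  0.1331] toolx [-0.057  0.998 -0.   ] tooly [ 0.998  0.057 -0.   ] grip 1.001653112856778 0.0 F [-0.2  0.4 -0.2]
shift units [-0.01 -0.    2.85] spin units 0.02  (tooly now 3.2)
0.083 12689 [0.4339 0.3355 0.0868] ((434.13165283203125, 335.6756591796875), (61.840450286865234, 60.41569137573242), 2.9470953941345215)
0.0885 3179 [0.4338 0.3363 0.0905] ((433.92425537109375, 334.60992431640625), (62.3365592956543, 62.44937515258789), 2.772568464279175)
```

>>> apply_moves(
  commands=[
    [0,0,1,0],
    [0,0,1,0],
    [0,0,0.85,0],
    [0,0,0,0],
  ],
)

```text
time: 16.72
position: [0.4318, 0.3335, 0.0721]
orientation: [-2.157, -2.281, 0.012]
wrist_force: [-0.7, -0.5, -1.3]
grip_width: 1.002
grip_force: 0.0
```

>>> apply_moves(
  commands=[
    [0,0,0,0],
    [0,0,0,0],
    [0,0,0,0],
    [0,0,0,0],
    [0,0,0,0],
  ],
  jaw=1,
  squeeze=30,
)

```text
time: 17.13
position: [0.4351, 0.3356, 0.0777]
orientation: [2.159, 2.281, 0.004]
wrist_force: [0.9, 0.9, 0.1]
grip_width: 0.716
grip_force: 39.0
```

>>> apply_moves(
  commands=[
    [0,0,-0.3,0],
    [0,0,-0.5,0],
    [0,0,-1,0],
    [0,0,-1,0],
    [0,0,-1,0],
    [0,0,-1,0],
    [0,0,0,0],
  ],
)

```text
time: 17.72
position: [0.4367, 0.3366, 0.1789]
orientation: [2.157, 2.28, 0.017]
wrist_force: [0.9, 0.3, 1.0]
grip_width: 0.718
grip_force: 39.0
```

Run:
```python
from h import *
st(); go(.6106,.1117,-5.1)
pic,d,K,A,b=cam("wrist"); save("w5",pic)
pic,d,K,A,b=cam("side"); save("s5",pic[120:420,180:480].repeat(2,0).repeat(2,1))
```

```text
t 17.72 p [0.4367 0.3366 0.1789] toolx [-0.055  0.998  0.005] tooly [0.998 0.055 0.01 ] grip 0.7180990144198793 38.95406037569046 F [0.9 0.3 1. ]
shift units [-11.71   8.06   0.02] spin units 1.44  (tooly now 3.2)
```

View pics/s5.png

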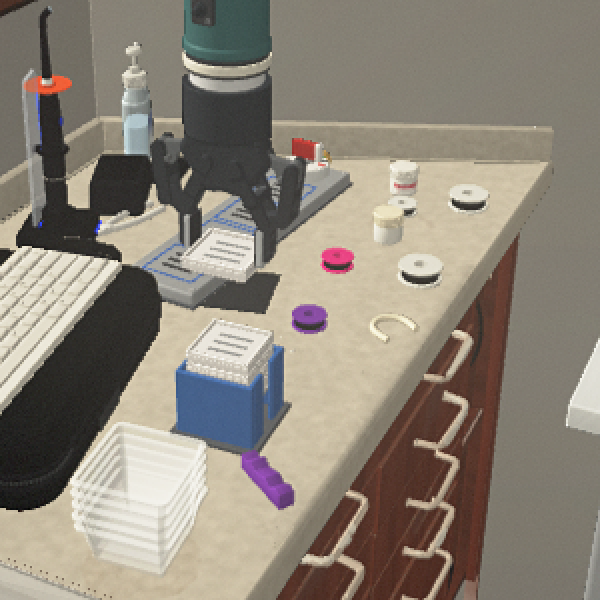

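One tray is held level. On to place 1.

>>> apply_moves(
  commands=[
    [-0.97,0.68,0,0],
    [-0.97,0.68,0,0],
    [-0.97,0.68,0,0],
    [-0.97,0.68,0,0],
    [-0.97,0.68,0,0],
    [-0.97,0.68,0,0],
    [-0.97,0.68,0,0],
    [-0.97,0.68,0,0],
    [-0.97,0.68,0,0],
    [-0.97,0.69,0,0],
    [-0.97,0.69,0,0],
    [-0.97,0.69,0,0.7],
  ],
)

```text
time: 18.82
position: [0.6102, 0.1105, 0.17]
orientation: [-2.238, -2.202, 0.005]
wrist_force: [0.6, 0.4, -0.6]
grip_width: 0.715
grip_force: 38.9
```

>>> apply_moves(
  commands=[
    [0,0,1,0.74],
    [0,0,1,0],
    [0,0,1,0],
    [0,0,1,0],
    [0,0,1,0],
    [0,0,0,0],
    [0,0,0,0],
    [0,0,0,0],
    [0,0,0,0],
  ],
)

```text
time: 19.57
position: [0.6116, 0.1118, 0.074]
orientation: [2.317, 2.119, 0.004]
wrist_force: [0.6, 0.5, -0.8]
grip_width: 0.717
grip_force: 38.9
```

Run:
```python
from h import *
st(); go(.6106,.1117,-5.1,.0225)
pic,d,K,A,b=cam("wrist"); P=cloud(d,K,A,b); z=P[...,2]; R,p=pose()
k=(np.hypot(P[...,0]-p[0],P[...,1]-p[1])<.06)&(abs(z-p[2]-.0145)<.006); q=P[k]; r=[0]
if len(q)>20: print(len(q),np.percentile(z[k],[10,50,90]).round(4),cv2.minAreaRect((q[:,:2]*1000).astype(np.float32)))
```

```text
t 19.57 p [0.6116 0.1118 0.074 ] toolx [0.089 0.996 0.001] tooly [ 0.996 -0.089  0.003] grip 0.7169398514906843 38.90332102775574 F [ 0.6  0.5 -0.8]
shift units [-0.01 -0.06  2.57] spin units 0.00  (tooly now -5.1)
16551 [0.0828 0.0837 0.0872] ((610.9682006835938, 111.11811065673828), (62.850624084472656, 88.67430877685547), 84.6388168334961)
```

>>> apply_moves(
  commands=[
    [0,0,0.9,0],
    [0,0,0.9,0],
    [0,0,0.6,0],
    [0,0,0.17,0],
    [0,0,0,0],
    [0,0,0,0],
    [0,0,0,0],
  ],
)

```text
time: 20.2
position: [0.6113, 0.1117, 0.0223]
orientation: [2.317, 2.12, 0.002]
wrist_force: [-2.2, -0.9, 4.0]
grip_width: 0.71
grip_force: 41.1
```

>>> apply_moves(
  commands=[
    [0,0,0,0],
    [0,0,0,0],
    [0,0,0,0],
    [0,0,0,0],
    [0,0,-0.5,0],
    [0,0,-1,0],
    [0,0,-1,0],
    [0,0,-1,0],
    [0,0,-1,0],
    [0,0,-1,0],
    [0,0,0,0],
    [0,0,0,0],
  ],
  jaw=-1,
)

```text
time: 21.2
position: [0.6117, 0.1117, 0.133]
orientation: [2.316, 2.119, 0.005]
wrist_force: [0.5, 0.0, -0.8]
grip_width: 1.002
grip_force: 0.0
```

```bash
cat >> h.py <<'E'
def rect(x,y,lo,hi,r=.05,cam_="wrist"):
    pic,d,K,A,b=cam(cam_); P=cloud(d,K,A,b); z=P[...,2]
    k=(np.hypot(P[...,0]-x,P[...,1]-y)<r)&(z>lo)&(z<hi); q=P[k]
    if len(q)>20:
        c,s,a=cv2.minAreaRect((q[:,:2]*1000).astype(np.float32)); print(len(q),"z",np.percentile(z[k],[10,50,90]).round(4),"c",np.round(c,1),"s",np.round(s,1),"a",round(a,1))
E
python3 - <<'E'
from h import *
st(); rect(.6106,.1117,.0285,.045); go(.4342,.3348,3.1,.13)
E
```

```text
t 21.2 p [0.6117 0.1117 0.133 ] toolx [0.089 0.996 0.001] tooly [ 0.996 -0.089  0.004] grip 1.0017543702115759 0.0 F [ 0.5  0.  -0.8]
9948 z [0.0311 0.0321 0.0355] c [610.9 111. ] s [62.2 62.2] a 84.7
shift units [10.33 -9.78  0.05] spin units -1.43  (tooly now -5.1)
```

Place 1 tray is within 1 mm. Second tray next.

>>> apply_moves(
  commands=[
    [0.94,-0.89,-0.2,0],
    [0.94,-0.89,0,0],
    [0.94,-0.89,0,0],
    [0.94,-0.89,0,0],
    [0.94,-0.89,0,0],
    [0.94,-0.89,0,0],
    [0.94,-0.89,0,0],
    [0.94,-0.89,0,0],
    [0.94,-0.89,0,0],
    [0.94,-0.89,0,0],
    [0.93,-0.88,0,0],
    [0,0,0,-0.7],
  ],
)

```text
time: 22.25
position: [0.4302, 0.3373, 0.1326]
orientation: [-2.234, -2.204, 0.006]
wrist_force: [0.1, -0.1, 0.3]
grip_width: 1.002
grip_force: 0.0
```

>>> apply_moves(
  commands=[
    [0,0,0.2,-0.73],
    [0,0,0,0],
    [0,0,0,0],
    [0,0,0,0],
  ],
)

```text
time: 22.58
position: [0.4338, 0.3343, 0.1298]
orientation: [-2.162, -2.278, 0.003]
wrist_force: [0.6, 0.0, -0.3]
grip_width: 1.003
grip_force: 0.0
```

Run:
```python
from h import *
st(); rect(.4342,.3348,.0885,.096); go(.4342,.3348,3.1,.076)
```

```text
t 22.58 p [0.4338 0.3343 0.1298] toolx [-0.052  0.999 -0.001] tooly [ 0.999  0.052 -0.002] grip 1.0025233497295103 0.0 F [ 0.6  0.  -0.3]
3334 z [0.0894 0.0905 0.0914] c [433.9 334.5] s [62.2 62.6] a 3.0
shift units [0.02 0.01 2.71] spin units -0.02  (tooly now 3.0)
```

>>> apply_moves(
  commands=[
    [0,0,1,0],
    [0,0,1,0],
    [0,0,0.7,0],
    [0,0,0,0],
  ],
)

```text
time: 22.97
position: [0.4322, 0.3331, 0.0731]
orientation: [-2.161, -2.277, 0.011]
wrist_force: [-0.9, -0.8, -0.8]
grip_width: 1.001
grip_force: 0.0
```

>>> apply_moves(
  commands=[
    [0,0,0,0],
    [0,0,0,0],
    [0,0,0,0],
    [0,0,0,0],
    [0,0,0,0],
    [0,0,-0.3,0],
    [0,0,-0.5,0],
    [0,0,-1,0],
    [0,0,-1,0],
    [0,0,-1,0],
    [0,0,-1,0],
    [0,0,0,0],
  ],
  jaw=1,
)

```text
time: 23.97
position: [0.4365, 0.3363, 0.1795]
orientation: [2.159, 2.279, 0.017]
wrist_force: [0.4, 1.3, 0.3]
grip_width: 0.717
grip_force: 38.2
```

>>> apply_moves(
  commands=[
    [-0.95,0.48,0,0],
    [-0.95,0.48,0,0],
    [-0.95,0.48,0,0],
    [-0.95,0.48,0,0],
    [-0.95,0.48,0,0],
    [-0.95,0.48,0,0],
    [-0.95,0.48,0,0],
    [-0.95,0.48,0,0],
    [-0.95,0.48,0,0],
    [-0.95,0.48,0,0],
    [-0.95,0.48,0,0],
    [-0.95,0.48,0,0],
  ],
)

```text
time: 24.97
position: [0.5617, 0.1124, 0.1724]
orientation: [-2.16, -2.28, 0.001]
wrist_force: [-0.2, -0.2, -0.8]
grip_width: 0.717
grip_force: 38.1
```

>>> apply_moves(
  commands=[
    [-0.97,0.49,0,0],
    [-0.97,0.49,0,0],
    [-0.97,0.49,0,0],
    [-0.97,0.48,0,0.7],
    [0,0,1,0.72],
    [0,0,1,0],
    [0,0,1,0],
    [0,0,1,0],
    [0,0,0,0],
    [0,0,0,0],
    [0,0,0,0],
  ],
)

```text
time: 25.88
position: [0.6052, 0.038, 0.0939]
orientation: [2.316, 2.121, 0.002]
wrist_force: [-0.0, 0.8, -0.6]
grip_width: 0.715
grip_force: 38.1
```

Run:
```python
from h import *
st(); go(.604,.0382,-5.1,.0225)
```

```text
t 25.88 p [0.6052 0.038  0.0939] toolx [0.088 0.996 0.   ] tooly [ 0.996 -0.088  0.001] grip 0.7152224409280185 38.12038779258728 F [-0.   0.8 -0.6]
shift units [ 0.   -0.07  3.57] spin units 0.01  (tooly now -5.0)
```

>>> apply_moves(
  commands=[
    [0,-0.05,1,0],
    [0,0,1,0],
    [0,0,0.9,0],
    [0,0,0.5,0],
    [0,0,0.1,0],
    [0,0,0,0],
    [0,0,0,0],
    [0,0,0,0],
  ],
)

```text
time: 26.55
position: [0.6047, 0.0381, 0.0245]
orientation: [2.316, 2.12, 0.003]
wrist_force: [-0.3, 0.9, 0.1]
grip_width: 0.712
grip_force: 39.2
```

>>> apply_moves(
  commands=[
    [0,0,0,0],
    [0,0,0,0],
    [0,0,0,0],
    [0,0,0,0],
    [0,0,-0.5,0],
    [0,0,-1,0],
    [0,0,-1,0],
    [0,0,-1,0],
    [0,0,-1,0],
    [0,0,-1,0],
    [0,0,0,0],
    [0,0,0,0],
  ],
  jaw=-1,
)

```text
time: 27.55
position: [0.6047, 0.0381, 0.1352]
orientation: [2.315, 2.12, 0.005]
wrist_force: [-0.0, 0.4, -0.6]
grip_width: 1.001
grip_force: 0.0
```

Run:
```python
from h import *
st(); rect(.604,.0382,.0285,.045,.044); go(.4342,.3348,3.1,.13)
```

```text
t 27.55 p [0.6047 0.0381 0.1352] toolx [0.088 0.996 0.   ] tooly [ 0.996 -0.088  0.004] grip 1.0009369363259102 0.0 F [-0.   0.4 -0.6]
9887 z [0.0311 0.032  0.0355] c [604.9  44.3] s [75.7 62.1] a 84.7
shift units [14.04 -9.75  0.16] spin units -1.42  (tooly now -5.0)
```

Second tray set. Going for the third.

>>> apply_moves(
  commands=[
    [0.94,-0.65,0,0],
    [0.94,-0.65,0,0],
    [0.94,-0.65,0,0],
    [0.94,-0.65,0,0],
    [0.94,-0.65,0,0],
    [0.94,-0.65,0,0],
    [0.94,-0.65,0,0],
    [0.94,-0.65,0,0],
    [0.94,-0.65,0,0],
    [0.94,-0.65,0,0],
    [0.94,-0.65,0,0],
    [0.94,-0.65,0,0],
  ],
)

```text
time: 28.6
position: [0.4663, 0.2769, 0.1307]
orientation: [-2.316, -2.121, 0.006]
wrist_force: [0.4, 0.0, 0.5]
grip_width: 0.996
grip_force: 0.0
```

>>> apply_moves(
  commands=[
    [0.92,-0.65,0,0],
    [0.92,-0.65,0,0],
    [0.92,-0.66,0,0],
    [0,0,0.1,-0.7],
    [0,0,0,-0.72],
    [0,0,0,0],
    [0,0,0,0],
    [0,0,0,0],
  ],
)

```text
time: 29.27
position: [0.4335, 0.3345, 0.1299]
orientation: [-2.162, -2.278, 0.003]
wrist_force: [-0.0, -0.1, -0.6]
grip_width: 0.996
grip_force: 0.0
```

Run:
```python
from h import *
st(); rect(.4342,.3348,.0885,.096); go(.434,.3345,3.1,.076)
```

```text
t 29.27 p [0.4335 0.3345 0.1299] toolx [-0.052  0.999 -0.001] tooly [ 0.999  0.052 -0.002] grip 0.9958273725607563 0.0 F [-0.  -0.1 -0.6]
3270 z [0.0893 0.0905 0.0914] c [433.9 334.7] s [62.2 62.3] a 3.1
shift units [0.   0.02 2.71] spin units -0.02  (tooly now 3.0)
```

>>> apply_moves(
  commands=[
    [0,0,1,0],
    [0,0,1,0],
    [0,0,0.7,0],
    [0,0,0,0],
  ],
)

```text
time: 29.65
position: [0.4318, 0.3332, 0.073]
orientation: [-2.161, -2.278, 0.012]
wrist_force: [0.6, 0.2, -0.5]
grip_width: 0.999
grip_force: 0.0
```

>>> apply_moves(
  commands=[
    [0,0,0,0],
    [0,0,0,0],
    [0,0,0,0],
    [0,0,0,0],
    [0,0,0,0],
    [0,0,-0.3,0],
    [0,0,-0.5,0],
    [0,0,-1,0],
    [0,0,-1,0],
    [0,0,-1,0],
    [0,0,-1,0],
    [0,0,0,0],
  ],
  jaw=1,
)

```text
time: 30.65
position: [0.4362, 0.3365, 0.1795]
orientation: [2.159, 2.279, 0.017]
wrist_force: [0.5, 0.7, 0.9]
grip_width: 0.713
grip_force: 38.8
```

>>> apply_moves(
  commands=[
    [-0.945,0.36,0,0],
    [-0.945,0.36,0,0],
    [-0.945,0.36,0,0],
    [-0.945,0.36,0,0],
    [-0.945,0.36,0,0],
    [-0.945,0.36,0,0],
    [-0.945,0.36,0,0],
    [-0.945,0.36,0,0],
    [-0.945,0.36,0,0],
    [-0.945,0.36,0,0],
    [-0.945,0.36,0,0],
    [-0.945,0.36,0,0],
  ],
)

```text
time: 31.65
position: [0.5324, 0.1122, 0.1725]
orientation: [-2.16, -2.28, 0.001]
wrist_force: [0.6, -0.3, -1.0]
grip_width: 0.712
grip_force: 38.8
```

>>> apply_moves(
  commands=[
    [-0.945,0.36,0,0],
    [-0.945,0.36,0,0],
    [-0.945,0.36,0,0],
    [-0.945,0.36,0,0],
    [-0.945,0.36,0,0],
    [-0.945,0.36,0,0],
    [-0.945,0.36,0,0],
    [-0.945,0.36,0,0.7],
    [0,0,0,0.72],
    [0,0,1,0],
    [0,0,1,0],
    [0,0,1,0],
  ],
)

```text
time: 32.65
position: [0.5982, -0.035, 0.1122]
orientation: [2.317, 2.121, 0.001]
wrist_force: [0.2, -0.4, -0.9]
grip_width: 0.708
grip_force: 38.8
```

>>> apply_moves(
  commands=[
    [0,0,1,0],
    [0,0,0,0],
    [0,0,0,0],
    [0,0,0,0],
  ],
)

```text
time: 32.98
position: [0.5987, -0.0348, 0.094]
orientation: [2.316, 2.121, 0.002]
wrist_force: [1.6, 0.6, -0.1]
grip_width: 0.71
grip_force: 38.7
```

Run:
```python
from h import *
st(); go(.5975,-.0354,-5.1,.0225)
```

```text
t 32.98 p [ 0.5987 -0.0348  0.094 ] toolx [0.088 0.996 0.   ] tooly [ 0.996 -0.088  0.002] grip 0.7104692803291971 38.72885316610336 F [ 1.6  0.6 -0.1]
shift units [-0.04 -0.06  3.57] spin units 0.01  (tooly now -5.0)
```

>>> apply_moves(
  commands=[
    [-0.04,-0.05,1,0],
    [0,0,1,0],
    [0,0,0.9,0],
    [0,0,0.5,0],
    [0,0,0.15,0],
    [0,0,0,0],
    [0,0,0,0],
    [0,0,0,0],
  ],
)

```text
time: 33.65
position: [0.5981, -0.0356, 0.0233]
orientation: [2.315, 2.12, 0.003]
wrist_force: [0.1, -0.3, -0.8]
grip_width: 0.716
grip_force: 39.8
```

>>> apply_moves(
  commands=[
    [0,0,0,0],
    [0,0,0,0],
    [0,0,0,0],
    [0,0,0,0],
    [0,0,-0.5,0],
    [0,0,-1,0],
    [0,0,-1,0],
    [0,0,-1,0],
    [0,0,-1,0],
    [0,0,-1,0],
    [0,0,0,0],
    [0,0,0,0],
  ],
  jaw=-1,
)

```text
time: 34.65
position: [0.5981, -0.0356, 0.1342]
orientation: [2.314, 2.119, 0.004]
wrist_force: [0.1, -0.3, 0.4]
grip_width: 1.0
grip_force: 0.0
```

Run:
```python
from h import *
st(); rect(.5975,-.0354,.0285,.045,.044); go(.434,.3345,3.1,.13)
```

```text
t 34.65 p [ 0.5981 -0.0356  0.1342] toolx [ 0.088  0.996 -0.   ] tooly [ 0.996 -0.088  0.004] grip 1.0004094036849394 0.0 F [ 0.1 -0.3  0.4]
9963 z [0.0311 0.032  0.0355] c [598.2 -29.5] s [76.2 62.3] a 85.0
shift units [17.71 -9.75  0.11] spin units -1.42  (tooly now -5.0)
```

>>> apply_moves(
  commands=[
    [0.93,-0.51,0,0],
    [0.93,-0.51,0,0],
    [0.93,-0.51,0,0],
    [0.93,-0.51,0,0],
    [0.93,-0.51,0,0],
    [0.93,-0.51,0,0],
    [0.93,-0.51,0,0],
    [0.93,-0.51,0,0],
    [0.93,-0.51,0,0],
    [0.93,-0.51,0,0],
    [0.93,-0.51,0,0],
    [0.93,-0.51,0,0],
  ],
)

```text
time: 35.7
position: [0.493, 0.1982, 0.1297]
orientation: [-2.316, -2.12, 0.006]
wrist_force: [-0.3, 0.5, 0.5]
grip_width: 0.999
grip_force: 0.0
```

>>> apply_moves(
  commands=[
    [0.93,-0.51,0,0],
    [0.93,-0.51,0,0],
    [0.93,-0.51,0,0],
    [0.93,-0.51,0,0],
    [0.93,-0.51,0,0],
    [0.93,-0.52,0,0],
    [0.93,-0.52,0,-0.7],
    [0,0,0,-0.72],
    [0,0,0,0],
    [0,0,0,0],
    [0,0,0,0],
  ],
)

```text
time: 36.62
position: [0.4343, 0.3329, 0.1308]
orientation: [-2.163, -2.278, 0.003]
wrist_force: [0.2, -0.5, -0.0]
grip_width: 1.003
grip_force: 0.0
```

Run:
```python
from h import *
st(); rect(.4342,.3348,.0885,.096); go(.434,.3345,3.1,.076)
```

```text
t 36.62 p [0.4343 0.3329 0.1308] toolx [-0.052  0.999 -0.001] tooly [ 0.999  0.052 -0.002] grip 1.0032918162638507 0.0 F [ 0.2 -0.5 -0. ]
3246 z [0.0893 0.0905 0.0914] c [433.9 334.7] s [62.2 62.1] a 3.2
shift units [ 0.08 -0.02  2.76] spin units -0.02  (tooly now 3.0)
```

>>> apply_moves(
  commands=[
    [0.08,0,1,0],
    [0,0,1,0],
    [0,0,0.75,0],
    [0,0,0,0],
  ],
)

```text
time: 37.0
position: [0.4325, 0.3331, 0.0728]
orientation: [-2.162, -2.277, 0.012]
wrist_force: [-0.4, -0.2, 0.0]
grip_width: 0.997
grip_force: 0.0
```

>>> apply_moves(
  commands=[
    [0,0,0,0],
    [0,0,0,0],
    [0,0,0,0],
    [0,0,0,0],
    [0,0,0,0],
    [0,0,-0.3,0],
    [0,0,-0.5,0],
    [0,0,-1,0],
    [0,0,-1,0],
    [0,0,-1,0],
    [0,0,-1,0],
    [0,0,0,0],
  ],
  jaw=1,
)

```text
time: 38.0
position: [0.4369, 0.3368, 0.1795]
orientation: [2.159, 2.279, 0.017]
wrist_force: [0.6, -0.9, 1.2]
grip_width: 0.711
grip_force: 38.2
```

>>> apply_moves(
  commands=[
    [-0.94,0.28,0,0],
    [-0.94,0.28,0,0],
    [-0.94,0.28,0,0],
    [-0.94,0.28,0,0],
    [-0.94,0.28,0,0],
    [-0.94,0.28,0,0],
    [-0.94,0.28,0,0],
    [-0.94,0.28,0,0],
    [-0.94,0.28,0,0],
    [-0.94,0.28,0,0],
    [-0.94,0.28,0,0],
    [-0.94,0.28,0,0],
  ],
)

```text
time: 39.0
position: [0.5137, 0.1127, 0.1725]
orientation: [-2.16, -2.28, 0.001]
wrist_force: [-0.1, -0.4, -0.4]
grip_width: 0.715
grip_force: 38.2
```

>>> apply_moves(
  commands=[
    [-0.94,0.28,0,0],
    [-0.94,0.28,0,0],
    [-0.94,0.28,0,0],
    [-0.94,0.28,0,0],
    [-0.94,0.28,0,0],
    [-0.94,0.28,0,0],
    [-0.94,0.28,0,0],
    [-0.94,0.28,0,0],
    [-0.94,0.28,0,0],
    [-0.94,0.28,0,0],
    [-0.94,0.28,0,0],
    [-0.94,0.27,0,0.7],
  ],
)

```text
time: 40.0
position: [0.5929, -0.1089, 0.1723]
orientation: [-2.24, -2.202, 0.0]
wrist_force: [-0.3, 0.3, 0.8]
grip_width: 0.713
grip_force: 38.2
```

>>> apply_moves(
  commands=[
    [0,0,0,0.72],
    [0,0,1,0],
    [0,0,1,0],
    [0,0,1,0],
    [0,0,1,0],
    [0,0,0,0],
    [0,0,0,0],
    [0,0,0,0],
  ],
)

```text
time: 40.67
position: [0.5935, -0.1082, 0.0939]
orientation: [2.316, 2.121, 0.001]
wrist_force: [0.5, 0.6, -0.1]
grip_width: 0.714
grip_force: 38.1
```

Run:
```python
from h import *
st(); go(.5909,-.109,-5.1,.0225)
```

```text
t 40.67 p [ 0.5935 -0.1082  0.0939] toolx [ 0.088  0.996 -0.   ] tooly [ 0.996 -0.088  0.001] grip 0.7143068275804769 38.125915825366974 F [ 0.5  0.6 -0.1]
shift units [-0.05 -0.13  3.57] spin units 0.01  (tooly now -5.0)
```

>>> apply_moves(
  commands=[
    [-0.05,-0.1,1,0],
    [0,0,1,0],
    [0,0,0.9,0],
    [0,0,0.5,0],
    [0,0,0.15,0],
    [0,0,0,0],
    [0,0,0,0],
    [0,0,0,0],
  ],
)

```text
time: 41.33
position: [0.5919, -0.1091, 0.0234]
orientation: [2.315, 2.12, 0.002]
wrist_force: [0.5, 0.4, -1.2]
grip_width: 0.714
grip_force: 39.3
```

>>> apply_moves(
  commands=[
    [0,0,0,0],
    [0,0,0,0],
    [0,0,0,0],
    [0,0,0,0],
    [0,0,-0.5,0],
    [0,0,-1,0],
    [0,0,-1,0],
    [0,0,-1,0],
    [0,0,-1,0],
    [0.5,-0.5,-1,0],
    [0.5,-0.5,-1,0],
    [0.5,-0.5,-1,0],
  ],
  jaw=-1,
)

```text
time: 42.33
position: [0.5632, -0.0761, 0.1737]
orientation: [2.317, 2.121, 0.001]
wrist_force: [-0.1, 0.0, -0.1]
grip_width: 1.003
grip_force: 0.0
```

>>> apply_moves(
  commands=[
    [0.5,-0.5,-1,0],
    [0.5,-0.5,-1,0],
    [0.5,-0.5,-1,0],
    [0.5,-0.5,-1,0],
    [0.5,-0.5,-1,0],
    [0.5,-0.5,-1,0],
    [0.5,-0.5,-1,0],
    [0,0,0,0],
    [0,0,0,0],
  ],
)

```text
time: 43.08
position: [0.5004, -0.0003, 0.314]
orientation: [2.313, 2.12, 0.005]
wrist_force: [-0.0, 0.1, 0.2]
grip_width: 1.002
grip_force: 0.0
```

```bash
cat >> h.py <<'E'
def circ(P,x,y,lo,hi,r=.035):
    k=(np.hypot(P[...,0]-x,P[...,1]-y)<r)&(P[...,2]>lo)&(P[...,2]<hi); q=P[k]
    if len(q)<20: return None
    c,R=cv2.minEnclosingCircle((q[:,:2]*1000).astype(np.float32)); return np.round(c,1),round(R,1),len(q),np.median(q[:,2]).round(4)
PC=dict(purple=(.4395,.1405,.009,.02),pink=(.4638,.0057,.009,.02),grey=(.4446,-.1609,.009,.02),jar=(.435,-.084,.03,.045))
E
python3 - <<'E'
from h import *
st(); 
pic,d,K,A,b=cam("wrist"); save("w6",pic); P=cloud(d,K,A,b)
for n,a in PC.items(): print(n,circ(P,*a))
for x,y in((.6106,.1117),(.604,.0382),(.5975,-.0354),(.5909,-.109)):
    k=(abs(P[...,0]-x)<.04)&(abs(P[...,1]-y)<.036)&(P[...,2]>.0285)&(P[...,2]<.045)
    if k.sum()>30: c=cv2.minAreaRect((P[k][:,:2]*1000).astype(np.float32)); print([np.round(i,1) for i in c])
E
```

```text
t 43.08 p [ 5.004e-01 -3.000e-04  3.140e-01] toolx [ 0.087  0.996 -0.   ] tooly [ 0.996 -0.087  0.005] grip 1.0019224937839384 0.0 F [-0.   0.1  0.2]
purple None
pink (array([463.7,   5.5]), 19.5, 898, np.float64(0.0128))
grey (array([ 444.5, -161.6]), 19.6, 685, np.float64(0.0129))
jar (array([434.8, -84. ]), 19.7, 932, np.float64(0.0367))
[array([611.2, 110.5]), array([61.6, 62.6]), np.float64(84.8)]
[array([604.5,  37.2]), array([61.9, 62.6]), np.float64(84.8)]
[array([597.7, -36. ]), array([61.6, 62.4]), np.float64(85.1)]
[array([ 591.1, -112.2]), array([67. , 62.6]), np.float64(84.4)]
```

View pics/w6.png

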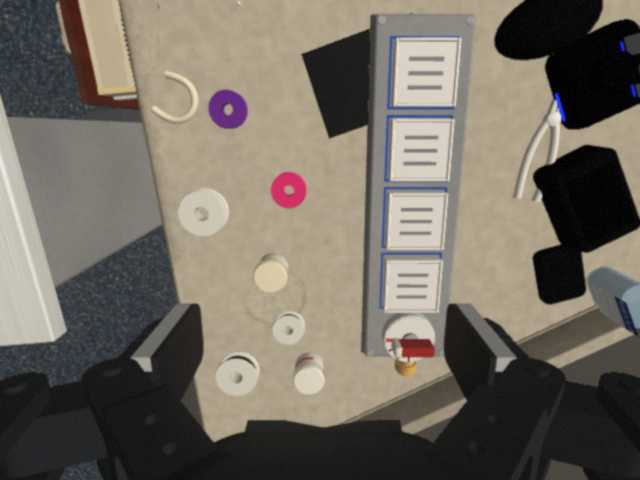

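All four trays sit squarely, the valve is shut with its white end at (393,348), and purple has been knocked to (228,109), near the U-shaped tube. Locating it now.

Run:
```python
from h import *
pic,d,K,A,b=cam("wrist"); P=cloud(d,K,A,b)
x,y,_=px2w(228,109,.014,K,A,b); print(x,y); c=circ(P,x,y,.009,.02,.026); print("purple",c)
k=(np.hypot(P[...,0]-x,P[...,1]-y)<.07)&(P[...,2]>.004)&(np.hypot(P[...,0]-c[0][0]/1e3,P[...,1]-c[0][1]/1e3)>.022); q=P[k]
print("others",q.min(0).round(3),q.max(0).round(3)) if len(q) else 0
go(c[0][0]/1e3,c[0][1]/1e3,40,.1)
```

```text
0.40997558893283004 0.09537529799446151
purple (array([409.3,  95.7]), 19.5, 1060, np.float64(0.0128))
others [0.34  0.087 0.004] [0.379 0.137 0.008]
shift units [ 4.41 -4.92 10.54] spin units -7.86  (tooly now -5.1)
```

>>> apply_moves(
  commands=[
    [0.44,-0.49,1,0],
    [0.44,-0.49,1,0],
    [0.44,-0.49,1,0],
    [0.44,-0.49,1,0],
    [0.44,-0.49,1,0],
    [0.44,-0.49,1,0],
    [0.44,-0.49,1,0],
    [0.44,-0.49,1,0],
    [0.44,-0.49,1,0],
    [0.44,-0.49,1,0],
    [0,0,0,-1],
    [0,0,0,-1],
  ],
  jaw=-0.18,
)

```text
time: 44.18
position: [0.4072, 0.0955, 0.1078]
orientation: [-2.084, -2.343, 0.01]
wrist_force: [0.9, -0.3, 0.6]
grip_width: 0.588
grip_force: 0.0
```

>>> apply_moves(
  commands=[
    [0,0,0,-1],
    [0,0,0,-1],
    [0,0,0,-1],
    [0,0,0,-1],
    [0,0,0,-1],
    [0,0,0,-1],
    [0,0,0,-0.7],
    [0,0,0,0],
    [0,0,0,0],
  ],
)

```text
time: 44.93
position: [0.4094, 0.0953, 0.1103]
orientation: [-1.21, -2.896, 0.002]
wrist_force: [0.8, -0.8, -1.0]
grip_width: 0.588
grip_force: 0.0
```

Run:
```python
from h import *
st(); pic,d,K,A,b=cam("wrist"); P=cloud(d,K,A,b)
c=circ(P,.4093,.0957,.008,.02,.026); print(c); go(c[0][0]/1e3,c[0][1]/1e3,45,.0045)
```

```text
t 44.93 p [0.4094 0.0953 0.1103] toolx [-0.703  0.711  0.002] tooly [ 0.711  0.703 -0.003] grip 0.5878127181926112 0.0 F [ 0.8 -0.8 -1. ]
(array([409. ,  95.9]), 19.7, 2783, np.float64(0.0128))
shift units [0.03 0.01 5.31] spin units -0.06  (tooly now 44.7)
```

>>> apply_moves(
  commands=[
    [0,0,1,0],
    [0,0,1,0],
    [0,0,1,0],
    [0,0,1,0],
    [0,0,0.8,0],
    [0,0,0.5,0],
    [0,0,0,0],
    [0,0,0,0],
  ],
)

```text
time: 45.65
position: [0.4098, 0.0957, 0.0056]
orientation: [-1.208, -2.899, 0.001]
wrist_force: [-0.2, -0.9, 0.8]
grip_width: 0.586
grip_force: 0.0
```

>>> apply_moves(
  commands=[
    [0,0,0,0],
    [0,0,0,0],
    [0,0,0,0],
    [0,0,0,0],
    [0,0,0,0],
    [0,0,-0.5,0],
    [0,0,-1,0],
    [0,0,-1,0],
    [0,0,-1,0],
    [0,0,-1,0],
    [0,0,0,0],
    [0,0,0,0],
  ],
  jaw=1,
)

```text
time: 46.65
position: [0.4108, 0.0959, 0.0972]
orientation: [1.206, 2.898, 0.002]
wrist_force: [-0.2, -0.6, -0.4]
grip_width: 0.425
grip_force: 30.1
```

Run:
```python
from h import *
st(); pic,d,K,A,b=cam("wrist"); P=cloud(d,K,A,b); R,p=pose()
print(circ(P,p[0],p[1],p[2],p[2]+.012,.03), p); go(.611,.1113,-5.1,.1)
```

```text
t 46.65 p [0.4108 0.0959 0.0972] toolx [-0.705  0.709 -0.002] tooly [0.709 0.705 0.002] grip 0.42548836768443044 30.10695015080273 F [-0.2 -0.6 -0.4]
(array([405.3, 100.2]), 29.3, 8025, np.float64(0.1027)) [0.4097926  0.09577328 0.09576018]
shift units [-6.54  7.68 -0.21] spin units 8.71  (tooly now 44.8)
```

Spool held. Keeping the 45° angle to lower it into the place 1 tray.

>>> apply_moves(
  commands=[
    [-0.73,0.85,0,0],
    [-0.73,0.85,0,0],
    [-0.73,0.85,0,0],
    [-0.73,0.85,0,0],
    [-0.73,0.85,0,0],
    [-0.73,0.85,0,0],
    [-0.73,0.85,0,0],
    [-0.73,0.85,0,0],
    [-0.7,0.88,0,0],
    [0,0,0,0],
    [0,0,0,0],
    [0,0,0,0],
  ],
)

```text
time: 47.7
position: [0.6097, 0.1111, 0.0939]
orientation: [-1.206, -2.897, 0.003]
wrist_force: [0.1, -0.0, -1.3]
grip_width: 0.424
grip_force: 30.2
```

Run:
```python
from h import *
st(); pic,d,K,A,b=cam("wrist"); P=cloud(d,K,A,b); R,p=pose(); save("w7",pic)
k=(np.hypot(P[...,0]-p[0],P[...,1]-p[1])<.014)&(P[...,2]>p[2]-.002)&(P[...,2]<p[2]+.015); q=P[k]
f=np.linalg.lstsq(np.c_[q[:,:2]-p[:2],np.ones(len(q))],q[:,2],rcond=None)[0]; print(len(q),"tilt",f[:2].round(3),"top-tcp",f[2]-p[2])
go(.611,.1113,None,.038)
```

```text
t 47.7 p [0.6097 0.1111 0.0939] toolx [-0.705  0.709  0.003] tooly [ 0.709  0.705 -0.003] grip 0.42370621355630966 30.16263919416815 F [ 0.1 -0.  -1.3]
3684 tilt [-0.007  0.004] top-tcp 0.004679512155644411
shift units [-0.05  0.06  2.82]
```

The spool is level but sits a few mm low in the grip, so I'll stop at TCP z 0.042.

>>> apply_moves(
  commands=[
    [-0.05,0.06,0.9,0],
    [0,0,0.8,0],
    [0,0,0.6,0],
    [0,0,0.3,0],
    [0,0,0,0],
    [0,0,0,0],
    [0,0,0,0],
  ],
)

```text
time: 48.33
position: [0.6134, 0.1115, 0.0451]
orientation: [1.206, 2.899, 0.001]
wrist_force: [-0.4, -0.1, 0.6]
grip_width: 0.423
grip_force: 30.2
```

>>> apply_moves(
  commands=[
    [0,0,0,0],
    [0,0,0,0],
    [0,0,0,0],
    [0,0,-0.4,0],
    [0,0,-1,0],
    [0,0,-1,0],
    [0,0,-1,0],
    [0,0,0,0],
    [0,0,0,0],
  ],
  jaw=-0.18,
)

```text
time: 49.08
position: [0.6141, 0.1115, 0.1145]
orientation: [1.206, 2.897, 0.004]
wrist_force: [0.6, -0.1, -0.6]
grip_width: 0.592
grip_force: 0.0
```

```bash
cat >> h.py <<'E'
def top(P,x,y,lo,hi,r=.014):
    k=(np.hypot(P[...,0]-x,P[...,1]-y)<r)&(P[...,2]>lo)&(P[...,2]<hi); q=P[k]
    f=np.linalg.lstsq(np.c_[q[:,:2]-[x,y],np.ones(len(q))],q[:,2],rcond=None)[0]; print(len(q),"tilt",f[:2].round(3),"top",f[2].round(4))
E
python3 - <<'E'
from h import *
st(); pic,d,K,A,b=cam("wrist"); P=cloud(d,K,A,b)
c=circ(P,.611,.1113,.040,.055,.03); print(c); top(P,c[0][0]/1e3,c[0][1]/1e3,.04,.055); go(.4637,.0056,None,.1)
E
```

```text
t 49.08 p [0.6141 0.1115 0.1145] toolx [-0.705  0.71  -0.003] tooly [0.709 0.705 0.004] grip 0.5915648178322759 0.0 F [ 0.6 -0.1 -0.6]
(array([612.3, 112.4]), 19.8, 3523, np.float64(0.0457))
1703 tilt [-0.005  0.006] top 0.0457
shift units [ 1.51 -9.03  0.62]
```

Purple sits level in tray 1. Pink is next.

>>> apply_moves(
  commands=[
    [0.15,-0.9,0,0],
    [0.15,-0.9,0,0],
    [0.15,-0.9,0,0],
    [0.15,-0.9,0,0],
    [0.15,-0.9,0,0],
    [0.15,-0.9,0,0],
    [0.15,-0.9,0,0],
    [0.15,-0.9,0,0],
    [0.15,-0.9,0,0],
    [0.16,-0.93,0,0],
    [0,0,0.5,0],
    [0,0,0,0],
  ],
)

```text
time: 50.13
position: [0.4613, 0.0055, 0.0989]
orientation: [-1.207, -2.895, 0.001]
wrist_force: [0.8, 0.3, -0.6]
grip_width: 0.588
grip_force: 0.0
```

>>> apply_moves(
  commands=[
    [0,0,0,0],
    [0,0,0,0],
  ],
)

```text
time: 50.3
position: [0.4636, 0.006, 0.1012]
orientation: [-1.206, -2.9, -0.0]
wrist_force: [0.4, -0.2, 0.4]
grip_width: 0.591
grip_force: 0.0
```

Run:
```python
from h import *
st(); pic,d,K,A,b=cam("wrist"); P=cloud(d,K,A,b)
c=circ(P,.4637,.0056,.008,.02,.032); print(c); go(c[0][0]/1e3,c[0][1]/1e3,45,.006)
```

```text
t 50.3 p [0.4636 0.006  0.1012] toolx [-0.705  0.709  0.001] tooly [ 0.709  0.705 -0.   ] grip 0.590749128119603 0.0 F [ 0.4 -0.2  0.4]
(array([463.4,   5.8]), 19.5, 2981, np.float64(0.0128))
shift units [ 0.01 -0.02  4.78] spin units -0.03  (tooly now 44.8)
```

>>> apply_moves(
  commands=[
    [0,0,1,0],
    [0,0,1,0],
    [0,0,1,0],
    [0,0,0.8,0],
    [0,0,0.6,0],
    [0,0,0.35,0],
    [0,0,0,0],
    [0,0,0,0],
  ],
)

```text
time: 51.02
position: [0.4638, 0.0058, 0.007]
orientation: [-1.206, -2.901, -0.0]
wrist_force: [-0.3, 0.1, -0.2]
grip_width: 0.583
grip_force: 0.0
```

>>> apply_moves(
  commands=[
    [0,0,0,0],
    [0,0,0,0],
    [0,0,0,0],
    [0,0,0,0],
    [0,0,0,0],
    [0,0,-0.5,0],
    [0,0,-1,0],
    [0,0,-1,0],
    [0,0,-1,0],
    [0,0,-1,0],
    [0,0,0,0],
    [0,0,0,0],
  ],
  jaw=1,
)

```text
time: 52.02
position: [0.464, 0.0054, 0.0981]
orientation: [1.206, 2.898, 0.001]
wrist_force: [-0.8, 0.9, -0.9]
grip_width: 0.422
grip_force: 30.1
```

>>> apply_moves(
  commands=[
    [-0.55,0.87,0,0],
    [-0.55,0.87,0,0],
    [-0.55,0.87,0,0],
    [-0.55,0.87,0,0],
    [-0.55,0.87,0,0],
    [-0.55,0.88,0,0],
    [-0.54,0.88,0,0],
    [0,0,0,0],
    [0,0,0,0],
    [0,0,0,0],
  ],
)

```text
time: 52.85
position: [0.6027, 0.0371, 0.0951]
orientation: [-1.206, -2.897, 0.002]
wrist_force: [-1.0, 0.1, -0.6]
grip_width: 0.422
grip_force: 30.1
```

Run:
```python
from h import *
st(); pic,d,K,A,b=cam("wrist"); P=cloud(d,K,A,b); R,p=pose(); print(p[2]); top(P,p[0],p[1],p[2]-.002,p[2]+.015); go(.6045,.0376,None,.0415)
```

```text
t 52.85 p [0.6027 0.0371 0.0951] toolx [-0.705  0.709  0.003] tooly [ 0.709  0.705 -0.003] grip 0.42178956964243935 30.11112056672573 F [-1.   0.1 -0.6]
0.09557669504601726
3609 tilt [-0.004  0.005] top 0.0994
shift units [-0.05  0.09  2.7 ]
```

>>> apply_moves(
  commands=[
    [-0.03,0.03,0.9,0],
    [0,0,0.8,0],
    [0,0,0.6,0],
    [0,0,0.35,0],
    [0,0,0,0],
    [0,0,0,0],
    [0,0,0,0],
  ],
)

```text
time: 53.48
position: [0.6055, 0.0371, 0.0448]
orientation: [1.207, 2.899, 0.001]
wrist_force: [0.2, 0.3, -0.3]
grip_width: 0.422
grip_force: 31.6
```

>>> apply_moves(
  commands=[
    [0,0,0,0],
    [0,0,0,0],
    [0,0,0,0],
    [0,0,-0.4,0],
    [0,0,-1,0],
    [0,0,-1,0],
    [0,0,-1,0],
    [0,0,0,0],
    [0,0,0,0],
  ],
  jaw=-0.18,
)

```text
time: 54.23
position: [0.6064, 0.0371, 0.1144]
orientation: [1.205, 2.896, 0.003]
wrist_force: [-0.6, 0.2, -0.7]
grip_width: 0.592
grip_force: 0.0
```

Run:
```python
from h import *
st(); pic,d,K,A,b=cam("wrist"); P=cloud(d,K,A,b)
c=circ(P,.6045,.0376,.040,.055,.03); print(c); top(P,c[0][0]/1e3,c[0][1]/1e3,.04,.055); go(.4348,-.084,None,.1)
```

```text
t 54.23 p [0.6064 0.0371 0.1144] toolx [-0.705  0.709 -0.003] tooly [0.709 0.705 0.003] grip 0.5918253512358036 0.0 F [-0.6  0.2 -0.7]
(array([604.8,  37.7]), 19.7, 3530, np.float64(0.0458))
1714 tilt [-0.004  0.004] top 0.0457
shift units [  1.71 -10.32   0.61]
```

Pink is placed. Jar next.

>>> apply_moves(
  commands=[
    [0.155,-0.93,0,0],
    [0.155,-0.93,0,0],
    [0.155,-0.93,0,0],
    [0.155,-0.93,0,0],
    [0.155,-0.93,0,0],
    [0.155,-0.93,0,0],
    [0.155,-0.93,0,0],
    [0.155,-0.93,0,0],
    [0.155,-0.93,0,0],
    [0.155,-0.93,0,0],
    [0.16,-1,0,0],
    [0,0,0,0],
  ],
)

```text
time: 55.28
position: [0.4315, -0.0847, 0.11]
orientation: [-1.209, -2.895, 0.003]
wrist_force: [1.2, 0.1, -0.4]
grip_width: 0.592
grip_force: 0.0
```

>>> apply_moves(
  commands=[
    [0,0,0,0],
    [0,0,0,0],
    [0,0,0,0],
  ],
)

```text
time: 55.53
position: [0.4351, -0.0833, 0.1114]
orientation: [-1.206, -2.9, -0.001]
wrist_force: [0.7, -0.3, -0.2]
grip_width: 0.59
grip_force: 0.0
```

Run:
```python
from h import *
st(); pic,d,K,A,b=cam("wrist"); P=cloud(d,K,A,b)
c=circ(P,.4348,-.084,.03,.045,.032); print(c); go(c[0][0]/1e3,c[0][1]/1e3,45,.026)
```

```text
t 55.53 p [ 0.4351 -0.0833  0.1114] toolx [-0.705  0.709  0.001] tooly [0.709 0.705 0.   ] grip 0.5903286195302784 0.0 F [ 0.7 -0.3 -0.2]
(array([434.7, -84.2]), 19.6, 3522, np.float64(0.0368))
shift units [-0.02 -0.05  4.28] spin units -0.03  (tooly now 44.9)
```

>>> apply_moves(
  commands=[
    [-0.02,-0.05,1,0],
    [0,0,1,0],
    [0,0,1,0],
    [0,0,0.8,0],
    [0,0,0.4,0],
    [0,0,0.1,0],
    [0,0,0,0],
    [0,0,0,0],
  ],
)

```text
time: 56.25
position: [0.4353, -0.0848, 0.0268]
orientation: [1.206, 2.899, 0.0]
wrist_force: [-0.3, -0.6, 1.5]
grip_width: 0.586
grip_force: 0.0
```

>>> apply_moves(
  commands=[
    [0,0,0,0],
    [0,0,0,0],
    [0,0,0,0],
    [0,0,0,0],
    [0,0,0,0],
    [0,0,-0.5,0],
    [0,0,-1,0],
    [0,0,-1,0],
    [0,0,-1,0],
    [0,0,-1,0],
    [0,0,0,0],
    [0,0,0,0],
  ],
  jaw=1,
  squeeze=40,
)

```text
time: 57.25
position: [0.4349, -0.0849, 0.117]
orientation: [1.206, 2.898, 0.0]
wrist_force: [0.4, 0.9, -1.3]
grip_width: 0.42
grip_force: 40.0
```

>>> apply_moves(
  commands=[
    [-0.5,0.93,0,0],
    [-0.5,0.93,0,0],
    [-0.5,0.93,0,0],
    [-0.5,0.93,0,0],
    [-0.5,0.94,0,0],
    [-0.5,0.94,0,0],
    [-0.5,0.94,0,0],
    [-0.53,0.95,0,0],
    [0,0,0,0],
    [0,0,0,0],
    [0,0,0,0],
    [0,0,0,0],
  ],
)

```text
time: 58.25
position: [0.5962, -0.0365, 0.1149]
orientation: [-1.207, -2.898, 0.001]
wrist_force: [0.1, -0.1, -0.4]
grip_width: 0.42
grip_force: 40.1
```

Run:
```python
from h import *
st(); pic,d,K,A,b=cam("wrist"); P=cloud(d,K,A,b); R,p=pose(); print(p[2]); top(P,p[0],p[1],p[2]-.002,p[2]+.02); go(.5979,-.0357,None,.06)
```

```text
t 58.25 p [ 0.5962 -0.0365  0.1149] toolx [-0.704  0.71   0.002] tooly [ 0.71   0.704 -0.002] grip 0.4200545286357231 40.141013860702515 F [ 0.1 -0.1 -0.4]
0.11533128704370227
4334 tilt [-0.009  0.001] top 0.1242
shift units [-0.03  0.09  2.77]
```

>>> apply_moves(
  commands=[
    [-0.03,0.07,0.9,0],
    [0,0,0.8,0],
    [0,0,0.6,0],
    [0,0,0.35,0],
    [0,0,0,0],
    [0,0,0,0],
    [0,0,0,0],
  ],
)

```text
time: 58.88
position: [0.5992, -0.036, 0.0636]
orientation: [1.207, 2.899, 0.001]
wrist_force: [-0.3, -0.2, -1.0]
grip_width: 0.421
grip_force: 40.4
```

>>> apply_moves(
  commands=[
    [0,0,0.1,0],
    [0,0,0,0],
    [0,0,0,0],
    [0,0,0,0],
  ],
)

```text
time: 59.22
position: [0.599, -0.0358, 0.061]
orientation: [1.207, 2.9, 0.0]
wrist_force: [0.3, 0.3, 0.4]
grip_width: 0.423
grip_force: 40.4
```

>>> apply_moves(
  commands=[
    [0,0,0,0],
    [0,0,0,0],
    [0,0,0,0],
    [0,0,-0.4,0],
    [0,0,-1,0],
    [0,0,-1,0],
    [0,0,-1,0],
    [0,0,0,0],
    [0,0,0,0],
  ],
  jaw=-0.18,
)

```text
time: 59.97
position: [0.6001, -0.036, 0.1313]
orientation: [1.205, 2.896, 0.002]
wrist_force: [-0.1, 0.3, -0.7]
grip_width: 0.593
grip_force: 0.0
```

Run:
```python
from h import *
st(); pic,d,K,A,b=cam("wrist"); P=cloud(d,K,A,b)
c=circ(P,.598,-.0357,.062,.08,.03); print(c); top(P,c[0][0]/1e3,c[0][1]/1e3,.062,.08); go(.4445,-.1614,None,.12)
```

```text
t 59.97 p [ 0.6001 -0.036   0.1313] toolx [-0.705  0.71  -0.004] tooly [0.71  0.705 0.003] grip 0.5931293325846259 0.0 F [-0.1  0.3 -0.7]
(array([597.8, -35.1]), 19.6, 4010, np.float64(0.0698))
2121 tilt [0.    0.001] top 0.07
shift units [ 0.99 -9.91  0.46]
```

Jar is in. Last is the small grey spool.

>>> apply_moves(
  commands=[
    [0.09,-0.9,0,0],
    [0.09,-0.9,0,0],
    [0.09,-0.9,0,0],
    [0.09,-0.9,0,0],
    [0.09,-0.9,0,0],
    [0.09,-0.9,0,0],
    [0.09,-0.9,0,0],
    [0.09,-0.9,0,0],
    [0.09,-0.9,0,0],
    [0.09,-0.9,0,0],
    [0.09,-0.91,0.4,0],
    [0,0,0.6,0],
  ],
)

```text
time: 61.02
position: [0.4422, -0.163, 0.1083]
orientation: [-1.21, -2.898, 0.002]
wrist_force: [1.1, 0.1, -0.2]
grip_width: 0.589
grip_force: 0.0
```

>>> apply_moves(
  commands=[
    [0,0,0.5,0],
    [0,0,0,0],
    [0,0,0,0],
    [0,0,0,0],
  ],
)

```text
time: 61.35
position: [0.4445, -0.1611, 0.0987]
orientation: [-1.206, -2.9, -0.0]
wrist_force: [-0.5, -0.3, 0.9]
grip_width: 0.59
grip_force: 0.0
```

Run:
```python
from h import *
st(); pic,d,K,A,b=cam("wrist"); P=cloud(d,K,A,b)
c=circ(P,.4446,-.1615,.008,.02,.032); print(c); go(c[0][0]/1e3,c[0][1]/1e3,45,.006)
```

```text
t 61.35 p [ 0.4445 -0.1611  0.0987] toolx [-0.705  0.709  0.001] tooly [ 0.709  0.705 -0.   ] grip 0.5901467674039809 0.0 F [-0.5 -0.3  0.9]
(array([ 444.6, -161.7]), 19.5, 3030, np.float64(0.0128))
shift units [-0.01 -0.03  4.66] spin units -0.03  (tooly now 44.9)
```

>>> apply_moves(
  commands=[
    [0,-0.03,1,0],
    [0,0,1,0],
    [0,0,1,0],
    [0,0,0.8,0],
    [0,0,0.5,0],
    [0,0,0.35,0],
    [0,0,0,0],
    [0,0,0,0],
  ],
)

```text
time: 62.07
position: [0.4445, -0.162, 0.0064]
orientation: [1.206, 2.9, 0.0]
wrist_force: [-0.1, -0.3, -0.3]
grip_width: 0.592
grip_force: 0.0
```

>>> apply_moves(
  commands=[
    [0,0,0,0],
    [0,0,0,0],
    [0,0,0,0],
    [0,0,0,0],
    [0,0,0,0],
    [0,0,-0.5,0],
    [0,0,-1,0],
    [0,0,-1,0],
    [0,0,-1,0],
    [0,0,-1,0],
    [0,0,0,0],
    [0,0,0,0],
  ],
  jaw=1,
  squeeze=30,
)

```text
time: 63.07
position: [0.4445, -0.1622, 0.0971]
orientation: [1.206, 2.898, -0.0]
wrist_force: [-0.9, 0.1, -0.3]
grip_width: 0.423
grip_force: 30.1
```

>>> apply_moves(
  commands=[
    [-0.41,0.88,0,0],
    [-0.41,0.88,0,0],
    [-0.41,0.88,0,0],
    [-0.41,0.88,0,0],
    [-0.41,0.88,0,0],
    [-0.42,0.88,0,0],
    [-0.42,0.88,0,0],
    [-0.42,0.88,0,0],
    [0,0,0,0],
    [0,0,0,0],
    [0,0,0,0],
    [0,0,0,0],
  ],
)

```text
time: 64.07
position: [0.5891, -0.1098, 0.0949]
orientation: [-1.207, -2.898, 0.001]
wrist_force: [0.0, 0.6, 0.0]
grip_width: 0.423
grip_force: 30.1
```

Run:
```python
from h import *
st(); pic,d,K,A,b=cam("wrist"); P=cloud(d,K,A,b); R,p=pose(); print(p[2]); top(P,p[0],p[1],p[2]-.002,p[2]+.015); go(.5912,-.1096,None,.042)
```

```text
t 64.07 p [ 0.5891 -0.1098  0.0949] toolx [-0.704  0.71   0.002] tooly [ 0.71   0.704 -0.001] grip 0.4229190856442361 30.117197426443454 F [0.  0.6 0. ]
0.09536307169687597
3660 tilt [-0.012  0.012] top 0.1
shift units [-0.06  0.08  2.67]
```

>>> apply_moves(
  commands=[
    [-0.04,0.05,0.9,0],
    [0,0,0.8,0],
    [0,0,0.6,0],
    [0,0,0.35,0],
    [0,0,0,0],
    [0,0,0,0],
    [0,0,0,0],
  ],
)

```text
time: 64.7
position: [0.5922, -0.1097, 0.0438]
orientation: [1.207, 2.899, 0.0]
wrist_force: [0.2, 0.2, -0.3]
grip_width: 0.422
grip_force: 30.3
```

>>> apply_moves(
  commands=[
    [0,0,0,0],
    [0,0,0,0],
    [0,0,0,0],
    [0,0,-0.4,0],
    [0,0,-1,0],
    [0,0,-1,0],
    [0,0,-1,0],
    [0,0,-1,0],
    [0,0,-1,0],
    [0,0,-1,0],
    [0,0,0,0],
    [0,0,0,0],
  ],
  jaw=-0.18,
)

```text
time: 65.7
position: [0.5926, -0.1097, 0.173]
orientation: [1.205, 2.897, 0.001]
wrist_force: [0.5, -0.1, 0.4]
grip_width: 0.593
grip_force: 0.0
```

Run:
```python
from h import *
st(); pic,d,K,A,b=cam("wrist"); P=cloud(d,K,A,b); save("w8",pic)
for n,x,y,lo,hi in(("grey",.5912,-.1096,.04,.055),("jar",.598,-.0357,.062,.08),("pink",.6045,.0376,.04,.055),("purple",.611,.1113,.04,.055)):
    c=circ(P,x,y,lo,hi,.028); print(n,c); 
    if c: top(P,c[0][0]/1e3,c[0][1]/1e3,lo,hi)
go(.585,-.1747,None,.12)
```

```text
t 65.7 p [ 0.5926 -0.1097  0.173 ] toolx [-0.705  0.709 -0.004] tooly [0.709 0.705 0.002] grip 0.593097133929807 0.0 F [ 0.5 -0.1  0.4]
grey (array([ 591.6, -109.6]), 19.7, 2258, np.float64(0.0458))
1078 tilt [-0.004  0.005] top 0.0457
jar (array([597.9, -35.3]), 19.5, 3317, np.float64(0.0697))
1773 tilt [-0.001 -0.   ] top 0.07
pink (array([604.7,  37.7]), 19.8, 3032, np.float64(0.0458))
1480 tilt [-0.005 -0.013] top 0.0456
purple (array([615.9, 107.5]), 18.9, 1487, np.float64(0.0458))
1170 tilt [ 0.013 -0.013] top 0.0457
shift units [-2.08 -2.54  2.55]
```

View pics/w8.png

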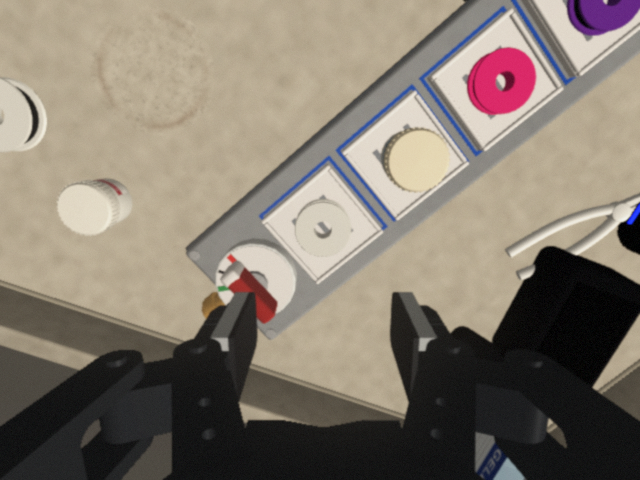

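All four pieces sit level in their trays (grey 323,228; jar 418,160; pink 503,80; purple at the corner). The handle is at the red mark. Now I'll open it to 60°.

>>> apply_moves(
  commands=[
    [-0.69,-0.85,0,0],
    [-0.69,-0.85,0,0],
    [-0.7,-0.84,0,0],
    [0,0,0,1],
    [0,0,0,1],
    [0,0,0,1],
    [0,0,0,1],
    [0,0,0,1],
    [0,0,0,1],
    [0,0,0,1],
    [0,0,0,1],
    [0,0,0,1],
  ],
  jaw=0.2,
)

```text
time: 66.75
position: [0.5839, -0.1743, 0.1682]
orientation: [-2.351, -2.078, 0.003]
wrist_force: [0.8, -0.4, -0.2]
grip_width: 0.399
grip_force: 0.0
```

>>> apply_moves(
  commands=[
    [0,0,0,1],
    [0,0,0,1],
    [0,0,0,1],
    [0,0,0,1],
    [0,0,0,1],
    [0,0,0,1],
    [0,0,0,1],
    [0,0,0,1],
    [0,0,0,1],
    [0,0,0,1],
    [0,0,0,1],
    [0,0,0,1],
  ],
)

```text
time: 67.75
position: [0.5839, -0.1743, 0.1683]
orientation: [-3.115, -0.388, 0.006]
wrist_force: [-0.9, -0.4, 0.5]
grip_width: 0.4
grip_force: 0.0
```

>>> apply_moves(
  commands=[
    [0,0,0.5,1],
    [0,0,0.5,1],
    [0,0,0.5,1],
    [0,0,0.5,0.4],
    [0,0,0.5,0],
    [0,0,0,0],
    [0,0,0,0],
    [0,0,0,0],
  ],
)

```text
time: 68.42
position: [0.5849, -0.1748, 0.1207]
orientation: [-3.138, 0.136, 0.001]
wrist_force: [0.6, 0.3, 0.9]
grip_width: 0.401
grip_force: 0.0
```

Run:
```python
from h import *
st(); go(.585,-.1747,-95.1,.044)
rect(.585,-.1747,.055,.075,.03)
```

```text
t 68.42 p [ 0.5849 -0.1748  0.1207] toolx [ 0.996 -0.086 -0.   ] tooly [-0.086 -0.996 -0.   ] grip 0.4008071703002432 0.0 F [0.6 0.3 0.9]
shift units [ 0.   -0.    3.84] spin units 0.02  (tooly now -95.0)
1894 z [0.0627 0.0644 0.0654] c [ 586.  -174.9] s [11.7 43.8] a 85.0
```

>>> apply_moves(
  commands=[
    [0,0,1,0],
    [0,0,1,0],
    [0,0,0.9,0],
    [0,0,0.6,0],
    [0,0,0.3,0],
    [0,0,0,0],
    [0,0,0,0],
  ],
)

```text
time: 69.05
position: [0.5855, -0.175, 0.0456]
orientation: [3.138, -0.137, 0.002]
wrist_force: [-0.0, -1.1, 0.3]
grip_width: 0.399
grip_force: 0.0
```

>>> apply_moves(
  commands=[
    [0,0,0,0],
    [0,0,0,0],
    [0,0,0,0],
    [0,0,0,0],
    [0,0,0,0],
  ],
  jaw=1,
)

```text
time: 69.47
position: [0.5861, -0.1746, 0.0467]
orientation: [-3.139, 0.137, -0.005]
wrist_force: [-0.9, 3.2, 5.5]
grip_width: 0.135
grip_force: 33.0
```

>>> apply_moves(
  commands=[
    [0,0,0,-1],
    [0,0,0,-1],
    [0,0,0,-1],
    [0,0,0,-1],
    [0,0,0,-1],
    [0,0,0,-1],
    [0,0,0,-1],
    [0,0,0,-1],
    [0,0,0,-1],
    [0,0,0,-1],
    [0,0,0,-0.47],
    [0,0,0,0],
  ],
)

```text
time: 70.47
position: [0.5861, -0.1745, 0.0467]
orientation: [2.784, 1.453, 0.004]
wrist_force: [-0.9, 2.4, 5.5]
grip_width: 0.129
grip_force: 33.0
```

>>> apply_moves(
  commands=[
    [0,0,0,0],
    [0,0,0,0],
    [0,0,0,0],
    [0,0,0,0],
  ],
)

```text
time: 70.8
position: [0.5861, -0.1745, 0.0467]
orientation: [2.785, 1.45, 0.004]
wrist_force: [0.2, 2.7, 5.1]
grip_width: 0.134
grip_force: 33.0
```

Run:
```python
from h import *
st(); go(.585,-.1747,-35.1)
```

```text
t 70.8 p [ 0.5861 -0.1745  0.0467] toolx [0.573 0.819 0.002] tooly [ 0.819 -0.573  0.003] grip 0.1343836047521264 33.00956726074219 F [0.2 2.7 5.1]
shift units [-0.04 -0.04 -0.  ] spin units 0.02  (tooly now -35.0)
```

>>> apply_moves(
  commands=[
    [0,0,0,0],
    [0,0,0,0],
    [0,0,0,0],
    [0,0,-0.4,0],
    [0,0,-1,0],
    [0,0,-1,0],
    [0,0,-1,0],
    [0,0,-1,0],
    [0,0,-1,0],
    [0,0,-1,0],
    [0,0,-1,0],
    [0,0,-1,0],
  ],
  jaw=0.2,
)

```text
time: 71.8
position: [0.5847, -0.1749, 0.2142]
orientation: [2.787, 1.45, -0.0]
wrist_force: [0.4, -0.2, 0.6]
grip_width: 0.406
grip_force: 0.0
```

>>> apply_moves(
  commands=[
    [0.65,-0.8,-1,0],
    [0.65,-0.8,-1,0],
    [0.65,-0.8,-1,0],
    [0.65,-0.8,-1,0],
    [0.65,-0.8,-1,0],
    [0.65,-0.8,-1,0],
    [0,0,0,0],
    [0,0,0,0],
    [0,0,0,0],
  ],
)

```text
time: 72.55
position: [0.551, -0.0563, 0.3322]
orientation: [-2.787, -1.45, 0.001]
wrist_force: [0.2, -0.2, -0.6]
grip_width: 0.402
grip_force: 0.0
```

Run:
```python
from h import *
st(); pic,d,K,A,b=cam("wrist"); P=cloud(d,K,A,b); save("w9",pic)
for n,x,y,lo,hi in(("grey",.5912,-.1096,.04,.055),("jar",.598,-.0357,.062,.08),("pink",.6045,.0376,.04,.055),("purple",.611,.1113,.04,.055)):
    c=circ(P,x,y,lo,hi,.028); print(n,c); 
    if c: top(P,c[0][0]/1e3,c[0][1]/1e3,lo,hi)
rect(.585,-.1747,.055,.075,.03)
for x,y in((.6106,.1117),(.604,.0382),(.5975,-.0354),(.5909,-.109)):
    k=(abs(P[...,0]-x)<.04)&(abs(P[...,1]-y)<.034)&(P[...,2]>.0285)&(P[...,2]<.038)
    if k.sum()>30: print([np.round(i,1) for i in cv2.minAreaRect((P[k][:,:2]*1000).astype(np.float32))])
```

```text
t 72.55 p [ 0.551  -0.0563  0.3322] toolx [ 0.574  0.819 -0.001] tooly [ 0.819 -0.574 -0.   ] grip 0.40187043231975483 0.0 F [ 0.2 -0.2 -0.6]
grey (array([ 591.5, -109.6]), 19.6, 925, np.float64(0.0458))
446 tilt [0.006 0.011] top 0.0458
jar (array([597.8, -35.6]), 19.3, 1213, np.float64(0.0697))
650 tilt [-0.004 -0.001] top 0.0699
pink (array([604.9,  37.5]), 19.5, 1169, np.float64(0.0458))
554 tilt [-0.003 -0.017] top 0.0458
purple (array([612.4, 112.1]), 19.7, 1152, np.float64(0.0458))
614 tilt [ 0.002 -0.006] top 0.0458
502 z [0.0602 0.0643 0.0655] c [ 585.9 -174.4] s [43.5 12.9] a 55.6
[array([611.2, 110.5]), array([62.7, 62. ]), np.float64(84.8)]
[array([604.4,  37.3]), array([62.1, 62. ]), np.float64(84.9)]
[array([597.7, -36.5]), array([62., 62.]), np.float64(84.9)]
[array([ 591.4, -110.4]), array([63. , 61.9]), np.float64(84.7)]
```

View pics/w9.png

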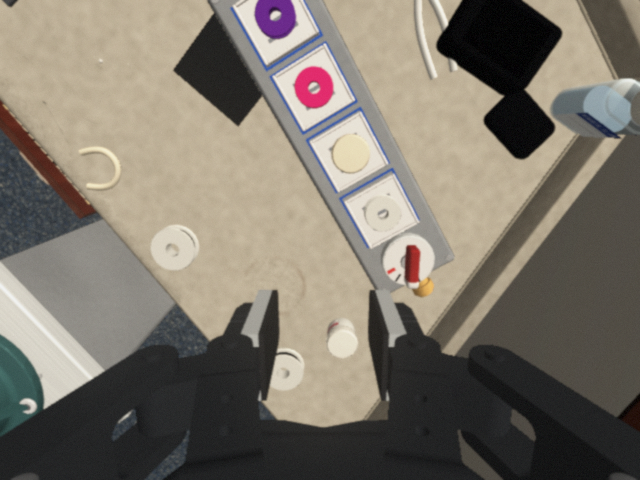

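Everything is in its tray and level. The valve pointer (about 411,283) reads about 60°.

```bash
python3 -c "
from h import *
print(job.hand_in())"
```

```text
the job is handed in; nothing more can be done
None
```

The job is handed in at about 73 s of the 208 s; the hand-in returned no verdict. By my last measurements, the purple spool, pink spool, cream-lidded jar and small grey spool each stand level in their own tray on places 1, 2, 3 and 4, and the valve is at about 60°.

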